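# Lock the tube carrier onto the mixer with its cam

### The job

Put the carrier of blood tubes upright into the bay of the tube mixer with its headed stud in the open mouth of the cam disc, then turn the cam's lever clockwise as far as it will go, so that the curved slot draws the carrier tight against the two steel stops. Let go of everything, keep the tubes upright all the time, and do not disturb the other things on the bench.

Things in the scene. Friction and masses are not known exactly. Their poses are not given: they have to be found in the camera images.
- mixer: Tube mixer, fixed on the bench: flat white housing, 190 mm along own x, 265 mm along own y (y -150 to +115), aluminium platform on top 40 mm above the bench. Origin on the bench, z up; own y points from the bay's open end (-y) to the cam. The bay is the platform's half at y below -15 mm, centred on x = 0, open upwards and to -y.
- bay_home (a point): On the platform at the mixer's own (0, -55, 40) mm: where the carrier's origin (and axes, parallel to the mixer's) are when it is tight against its stops. The stops are two steel bars 19 mm high with their faces at own y = -15, a 40 mm gap between them for the tongue. Steel side rails 15 mm high, 166 mm apart, run from own y = -85 to -15; their ends (to -110) splay outwards.
- bay_entry (a point): On the platform at the mixer's own (0, -105, 40) mm: the carrier's origin can be set down here with the stud still clear of the cam, then slid along own +y into the mouth.
- carrier: Loose tube carrier, 0.3 to 0.6 kg: grey tray 160 mm along own x, 80 mm along own y, with a white rack and four capped tubes fixed in it (tops at 83 mm) and a carrying bar on two end uprights. Origin at the centre of its underside, z up. A flat steel tongue 22 mm wide, 6 mm thick, level with the underside, sticks out of its +y side to own y = 100 mm and bears the upright headed stud.
- carrier_bar (a point): Centre of the carrier's carrying bar, 135 mm above its underside, over its origin. The bar runs along the carrier's own x (free length 150 mm), is 14 mm wide along own y and 18 mm high; grasp it here from above across own y.
- stud (a point): Centre of the stud's head, at own (0, 91, 24.5) mm in the carrier. Shank 10 mm in diameter, head 18 mm in diameter and 6 mm thick (21.5 to 27.5 mm above the carrier's underside). The shank goes into the cam's slot sideways, the head passes above the disc, the tongue below it.
- cam_axis (a point): Fixed point on the cam's upright axis, at the top face of the steel cam disc: mixer's own (0, 60, 59) mm. Disc 100 mm across, 10 mm thick, underside 9 mm above the platform. When open, a mouth about 30 mm wide in its rim faces the bay. The stud is clear of the disc beyond 55 mm from the axis, stops on the slot's inner wall at 34 mm, and is caught by the turning cam if within 38 mm.
- cam (a joint): Cam angle, rad. 0 = open (mouth to the bay, lever along the mixer's own -x); grows clockwise from above (lever towards own +y); limit 1.75. The slot draws the stud in by 11 mm per rad up to 1.15, then by 1.2 mm per rad; the carrier is tight on its stops (stud 24 mm from the axis) from 1.5 to 1.65 and the lever then firm. Stays where it is left (0.12 N m). Starts at 0 to 0.1, open for the stud.
- lever_grip (a point): Middle of the upright black grip at the end of the cam lever: a round post 22 mm in diameter (24 mm at its top rim), from 67 to 115 mm above the bench, this point 95 mm above the bench and 85 mm from the cam's axis. It moves on a circle about point cam_axis; it can be pinched from above or pushed from the side.
- sample_cup: Bystander: closed sample cup with a red lid, 61 mm across, 68 mm high; loose. Origin under its centre. Leave alone.
- timer: Bystander: small white bench timer, 56 x 62 x 20 mm; loose. Leave alone.
- tally_counter: Bystander: round grey hand counter, 54 x 45 x 18 mm; loose. Leave alone.
- tape_roll: Bystander: roll of tape lying flat, 59 mm across, 19 mm high; loose. Leave alone.
- dropper_oil: Bystander: brown dropper bottle, 23 mm across, 58 mm high; loose. Leave alone.

How it is judged:
On the way:
1. the carrier stands in the bay with its stud inside the mouth of the still open cam (horizontal distance between stud and cam_axis below 0.042 m and z of carrier in the frame of mixer below 0.044 m and value of joint cam below 0.4 rad), for 0.2 s.
At the end, for the whole second after the job is handed in: The cam is turned to at least 1.4 rad, the carrier stands flat on the mixer's platform (within 3 mm in height, upright within 0.04 rad) within 1.5 mm of its stops and square to them within 0.05 rad, the stud is within 26.5 mm of the cam's axis, and all is at rest (value of joint cam above 1.4 rad and y of carrier in the frame of mixer above -0.0565 m and z of carrier in the frame of mixer between 0.037 and 0.043 m and horizontal distance between stud and cam_axis below 0.0265 m and angle between the y axis of carrier and the y axis of mixer, either way round below 0.05 rad and angle between carrier's own z axis and vertical below 0.04 rad and linear speed of carrier below 0.01 m/s and velocity of joint cam below 0.05 rad/s); the robot touches nothing.
It fails at once if the carrier is tipped more than 0.5 rad (angle between carrier's own z axis and vertical above 0.5 rad).
It fails at once if a bystander is moved more than 20 mm (distance of any of sample_cup, timer, tally_counter, tape_roll, dropper_oil from where it was at the start of the episode above 0.02 m).
It also fails if it takes over 54 s, if anything falls off the work surface, if the arm or the gripper's body presses on something with over 40 N, if the wrist force passes 120 N, or if a joint passes its speed limit or range.

### The arm

A 6-joint arm with a two-finger parallel gripper is mounted at the origin on a cart in front of the work surface, level with it; the furniture and walls round the work are solid. World frame = base frame: x ahead of the robot, y to its left, z up, the work surface at z = 0. Lengths are in m, angles in rad, forces in N, time in s.
With the tool pointing down it reaches from about 0.4 to 0.825 m from the base axis. Payload 7 kg.
Tool frame: the origin (TCP) lies midway between the tips of the shut fingers; the grasp point (between the pads) lies 19 mm behind it; y points along the fingers, z is the direction in which the jaws open and shut, and the axes are right-handed (so a half turn about y gives the same grasp; the last joint's range is limited). The gripper opens to 88 mm and grips with 3 to 60 N. Pads are 19 mm wide; open, the fingers measure 130 mm over their backs; the gripper's body (78 mm by 193 mm) begins 47 mm behind the grasp point.
Start: joints at [-0.831, 0.359, 0.012, 0, -1.224, -0.288], TCP at [0.295, -0.607, 0.201] pointing down, gripper open.
Joint ranges: [-3.07, 3.07], [-1.43, 2.12], [-1.02, 1.25], [-3.03, 1.67], [-3.05, -0], [-3.03, 3.03]. Speed limits (rad/s): [2.39, 2.39, 3.01, 3.14, 3.14, 3.14].

### API

Orientations are given as [roll, pitch, yaw] about the fixed x, y, z axes, in that order (R = Rz(yaw) Ry(pitch) Rx(roll)).
In Python, from station import arm gives the robot as it stands.
- The arm moves only by the tool move_arm, never from a script. Its argument "deltas" is a list of rows, each an object with "dp": the shift along the tool's x, y, z in mm, a list of three; "rotation": the turn, a rotation vector about the tool's x, y, z in degrees, a list of three. A call has 1 to 5 rows; each row shifts and turns the pose as measured when the row begins, along the tool's axes as they then stand; what a row does not reach is not made up. A row lasts 1/12 s, in which the tool goes at most 41.7 mm and 7.16 degrees, less where a joint would pass 70% of its speed; a pose out of reach is approached as far as the arm can. A call is refused whole if a number of a shift passes 41.7 or a number of a turn 7.16, either way. A call with a gripper value outside its range is refused whole. "jaw" is the closure in counts, from 0 (fully open) to 255 (shut), set as the call begins (left out, the last holds). The fingers move at their own pace and stop on an object; "squeeze" is the grip in N (left out, the last holds). Time passes only in rows, so rows that do not move let the fingers close. It gives the time, the measured TCP pose, the force and the opening at its end, in the units of the state.
- arm.get_state(): the state, without advancing time (a new reading comes with each control period).
- arm.grab_frame(name): name is "scene" or "side" or "wrist"; returns a dict with "pixels" (420x560x3 uint8, red, green, blue), "z_map" (420x560 float32, m along the optical axis (not along the pixel's ray), 0 where there is no reading), "fx", "fy", "cx", "cy" (pixels), "cam_to_world" (4x4, takes a point from camera to world coordinates); the wrist camera has in their place "mount" (4x4, takes a point from camera to tool coordinates, whose origin is the TCP and whose axes are the tool frame's). Camera axes: x right, y down, z forward; pixel columns grow to the right and rows downward; lengths in m; the calibration is good to about 2 mm. A picture is of the moment at which its call begins: read the wrist's pose just before it.
- arm.job_done(): hands the job in, once; it reports no verdict.
The state is a dict: "t": time; "q": joint angles; "qd": joint speeds; "joint_efforts": joint torques, N m; "eef_pos": TCP position; "ee_rot": TCP orientation; "force": force on the tool from outside, world axes, zero at the start; "moment": the same for the moment, N m; "width": finger opening in m.
Only numpy, scipy, OpenCV 4.12 (cv2) and the standard library are available. Lean on these libraries where they do the work, as an engineer would, in place of code of your own. Each camera call takes 0.05 s, during which the arm holds its last target.

## Working session

There is one attempt and no reset: what is moved stays moved. The work goes in short steps, Python scripts to look and compute and a tool call to move; the robot and the scene stay as the last step left them, time stands still between calls to the robot, and variables do not carry over. Pictures are saved under pics/ and viewed, and the job is handed in when it is done.

Besides the shell and the picture viewer there is one more tool, called after ">>>" in YAML: its name, and indented under it one key for each argument. move_arm: Moves the arm, as the interface text tells. Its arguments: {"type":"object","properties":{"deltas":{"type":"array","items":{"type":"object","properties":{"dp":{"type":"array","items":{"type":"number"}},"rotation":{"type":"array","items":{"type":"number"}}}}},"jaw":{"type":"number"},"squeeze":{"type":"number"}},"required":["deltas"]}

```bash
ls; mkdir -p pics; python3 - <<'E'
from station import arm
import cv2, numpy as np
s=arm.get_state(); print({k:np.round(v,4).tolist() for k,v in s.items()})
for n in ["scene","side"]:
    f=arm.grab_frame(n); cv2.imwrite(f"pics/{n}0.png",f["pixels"][:,:,::-1]); np.savez(f"pics/{n}0.npz",**f)
    print(n,f["fx"],f["fy"],f["cx"],f["cy"]); print(np.round(f["cam_to_world"],3))
E
```

```text
pics
{'t': 0.0, 'q': [-0.8309, 0.3594, 0.0111, -0.0003, -1.2241, -0.2881], 'qd': [-0.0031, 0.0024, 0.0003, 0.0011, -0.0002, -0.0016], 'joint_efforts': [0.0003, -58.2726, 29.3056, 6.9976, 0.0068, -0.0002], 'eef_pos': [0.2944, -0.6068, 0.2004], 'ee_rot': [-1.5692, 0.0001, 0.4517], 'force': [-0.1647, 0.7582, 0.29], 'moment': [-0.0515, 0.0475, 0.0499], 'width': 0.088}
scene 512.3167040802506 512.3167040802506 281.64796216511604 207.44593469345799
[[-0.642 -0.42   0.642 -0.245]
 [-0.767  0.336 -0.547  0.626]
 [ 0.014 -0.843 -0.538  0.755]
 [ 0.     0.     0.     1.   ]]
side 428.15053350674066 428.15053350674066 274.48633334063487 212.84444229792396
[[ 1.    -0.009  0.008  0.539]
 [-0.011 -0.473  0.881 -0.795]
 [-0.004 -0.881 -0.473  0.495]
 [ 0.     0.     0.     1.   ]]
```

View pics/scene0.png

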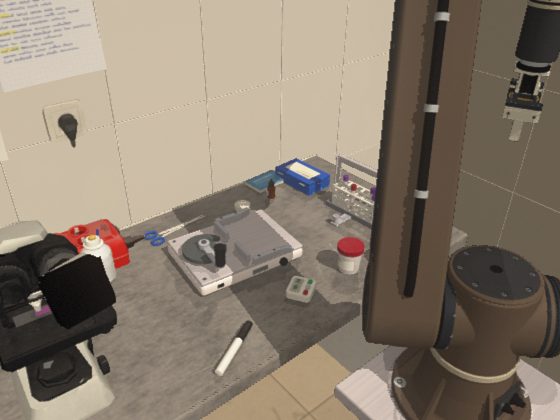

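View pics/side0.png

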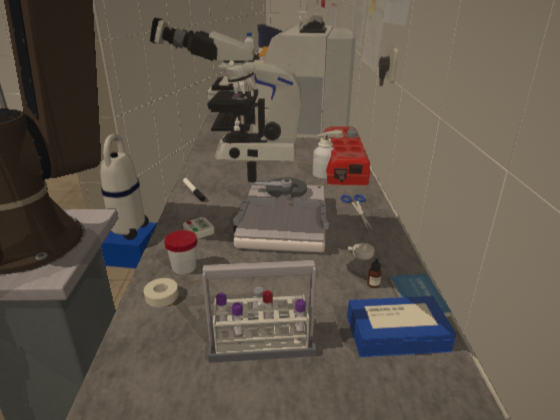

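The side view shows the carrier (bar at about 260,268), with the mixer behind it, bay open toward the camera (platform ~283,222) and cam lever grip at (252,172). The sample cup is at (182,252), tape at (160,292), and the dropper at (375,275). Next I'll get world positions.

```bash
cat > h.py <<'E'
import numpy as np, cv2
from scipy.spatial.transform import Rotation as Rn
def cloud(f,T=None):
    z=f["z_map"].astype(float); v,u=np.mgrid[0:z.shape[0],0:z.shape[1]]
    P=np.stack([(u-f["cx"])/f["fx"]*z,(v-f["cy"])/f["fy"]*z,z],-1)
    T=f["cam_to_world"] if T is None else T
    W=P@T[:3,:3].T+T[:3,3]; W[z<=0]=np.nan; return W
def ray(f,u,v,h,T=None):
    T=f["cam_to_world"] if T is None else T
    d=T[:3,:3]@np.array([(u-f["cx"])/f["fx"],(v-f["cy"])/f["fy"],1]); o=T[:3,3]
    return o+d*(h-o[2])/d[2]
def toolT(s):
    T=np.eye(4);T[:3,:3]=Rn.from_euler("xyz",s["ee_rot"]).as_matrix();T[:3,3]=s["eef_pos"];return T
E
python3 - <<'E'
from h import *
f=dict(np.load("pics/side0.npz")); W=cloud(f)
im=f["pixels"]
cv2.imwrite("pics/side0_c.png",cv2.resize(im[140:370,130:470,::-1],None,fx=2.35,fy=2.35,interpolation=cv2.INTER_CUBIC))
# bar points: z .12-.15 in carrier region
for nm,(z0,z1),(r0,r1,c0,c1) in [("bar",(.137,.155),(250,290,190,325)),("plat",(.034,.046),(180,255,225,340)),("grip",(.06,.13),(155,185,240,262))]:
    m=np.zeros(W.shape[:2],bool); m[r0:r1,c0:c1]=1
    m&=(W[...,2]>z0)&(W[...,2]<z1)
    p=W[m]; print(nm,len(p),p.min(0).round(3),p.max(0).round(3),p.mean(0).round(4))
    r=cv2.minAreaRect(p[:,:2].astype(np.float32)*1000); print(r)
for (u,v) in [(160,292),(182,252),(198,228),(375,275),(364,252),(420,290)]:
    print(u,v,W[v,u].round(3))
E
```

```text
bar 1078 [ 0.442 -0.313  0.137] [ 0.601 -0.285  0.147] [ 0.5206 -0.299   0.1427]
((521.0311279296875, -298.3735656738281), (159.8104705810547, 20.297883987426758), 3.661547899246216)
plat 3518 [ 0.457 -0.06   0.034] [0.671 0.203 0.046] [0.564  0.0368 0.0409]
((562.3612060546875, 75.5083236694336), (261.5074768066406, 201.72525024414062), 86.42048645019531)
grip 229 [0.481 0.155 0.061] [0.515 0.177 0.118] [0.4943 0.1623 0.0899]
((497.7447509765625, 166.56678771972656), (21.604907989501953, 34.43663787841797), 88.27371978759766)
160 292 [ 0.343 -0.199  0.02 ]
182 252 [ 0.371 -0.123  0.053]
198 228 [0.377 0.024 0.019]
375 275 [ 0.725 -0.17   0.03 ]
364 252 [ 0.724 -0.076  0.018]
420 290 [ 0.802 -0.193  0.013]
```

View pics/side0_c.png

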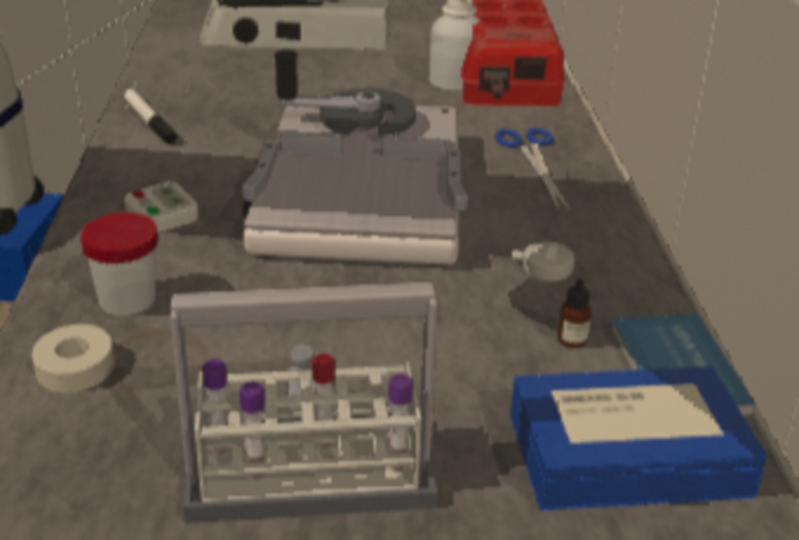

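```bash
python3 - <<'E'
from h import *
for n in ["side","scene"]:
    f=dict(np.load(f"pics/{n}0.npz")); W=cloud(f)
    reg=(W[...,0]>.42)&(W[...,0]<.72)&(W[...,1]>-.09)&(W[...,1]<.26)
    bz=(W[...,0]>.45)&(W[...,0]<.7)&(W[...,1]>-.25)&(W[...,1]<-.1)
    print(n,"bench z med",np.nanmedian(W[...,2][bz]))
    for nm,a,b in [("top",.036,.0445),("rails",.052,.057),("disc",.0575,.062),("all",.02,.2)]:
        p=W[reg&(W[...,2]>a)&(W[...,2]<b)]
        r=cv2.minAreaRect(p[:,:2].astype(np.float32)*1000) if len(p)>5 else None
        print(nm,len(p),np.round(p.min(0),3),np.round(p.max(0),3),r)
    # top-down height map
    H=np.zeros((380,320,3),np.uint8); 
    q=W[reg]; ii=((.27-q[:,1])*1000).astype(int); jj=((q[:,0]-.41)*1000).astype(int)
    c=np.clip((q[:,2]-.02)/.1*255,0,255).astype(np.uint8)
    cm=cv2.applyColorMap(c[:,None],cv2.COLORMAP_JET)[:,0]
    for i,j,k in zip(ii,jj,cm): cv2.circle(H,(int(j),int(i)),1,k.tolist(),-1)
    cv2.imwrite(f"pics/top_{n}.png",cv2.resize(H,None,fx=1.5,fy=1.5))
E
python3 -c "
import cv2,numpy as np
a=cv2.imread('pics/top_side.png');b=cv2.imread('pics/top_scene.png');c=np.hstack([a,b]);print(c.shape);cv2.imwrite('pics/top0.png',cv2.resize(c,(800,480)))"
```

```text
side bench z med 0.0009933538521843532
top 3419 [ 0.457 -0.06   0.036] [0.719 0.247 0.044] ((584.5142211914062, 103.81609344482422), (325.28167724609375, 220.88697814941406), 81.00244140625)
rails 427 [ 0.458 -0.023  0.052] [0.661 0.172 0.057] ((567.15380859375, 80.8050308227539), (189.16751098632812, 200.39048767089844), 83.74658203125)
disc 511 [0.464 0.002 0.058] [0.652 0.208 0.062] ((550.813232421875, 107.47663879394531), (189.49513244628906, 197.27159118652344), 4.467472076416016)
all 5734 [ 0.455 -0.063  0.02 ] [0.719 0.26  0.118] ((577.2536010742188, 112.06887817382812), (351.3105773925781, 215.6687469482422), 77.0285415649414)
scene bench z med -0.004339554191843786
top 3427 [ 0.452 -0.053  0.036] [0.72  0.26  0.044] ((583.3755493164062, 112.90885925292969), (328.9605407714844, 229.64231872558594), 81.46442413330078)
rails 595 [ 0.452 -0.017  0.052] [0.657 0.21  0.057] ((563.9586181640625, 101.26748657226562), (217.49891662597656, 201.61935424804688), 83.83331298828125)
disc 268 [0.46  0.035 0.058] [0.634 0.208 0.061] ((532.5877685546875, 127.63078308105469), (188.18417358398438, 142.18478393554688), 14.769416809082031)
all 6389 [ 0.451 -0.057  0.02 ] [0.72  0.26  0.117] ((582.4457397460938, 112.53667449951172), (331.8359680175781, 232.4698944091797), 80.96919250488281)
(570, 960, 3)
```

View pics/top0.png

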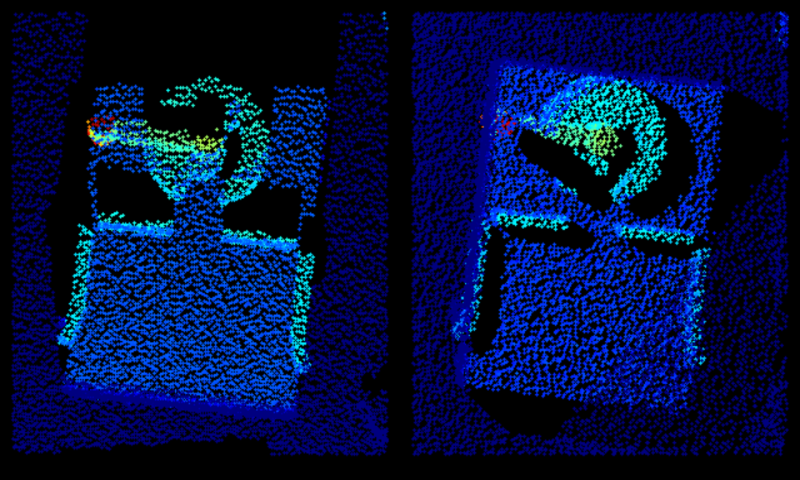

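```bash
cat > plan.py <<'E'
import sys
from station import arm
from h import *
# usage: plan.py x y z yaw n  -> rows (tool-down) in equal parts
x,y,z,yaw=map(float,sys.argv[1:5]); n=int(sys.argv[5])
s=arm.get_state(); p=np.array(s["eef_pos"]); R=Rn.from_euler("xyz",s["ee_rot"])
Rt=Rn.from_euler("xyz",[-np.pi/2,0,yaw]); rv=(R.inv()*Rt).as_rotvec()
d=(np.array([x,y,z])-p)*1000
print("t",round(s["t"],2),"pos",p.round(4),"rot",np.round(s["ee_rot"],4),"F",np.round(s["force"],1),"w",round(s["width"],4))
print("total world mm",d.round(1),"tool mm",R.inv().apply(d).round(1),"rot deg",np.degrees(rv).round(2))
for i in range(n):
    Ri=R*Rn.from_rotvec(rv*i/n); print([round(a,1) for a in Ri.inv().apply(d/n)],[round(a,2) for a in np.degrees(rv)/n])
E
python3 plan.py .521 -.33 .26 .064 10
```

```text
t 0.1 pos [ 0.2945 -0.6069  0.2004] rot [-1.5693e+00  1.0000e-04  4.5170e-01] F [-0.4 -0.7 -0.4] w 0.0874
total world mm [226.5 276.9  59.6] tool mm [324.7 -59.4 150.3] rot deg [-8.000e-02  2.221e+01 -2.000e-02]
[np.float64(32.5), np.float64(-5.9), np.float64(15.0)] [np.float64(-0.01), np.float64(2.22), np.float64(-0.0)]
[np.float64(31.9), np.float64(-5.9), np.float64(16.3)] [np.float64(-0.01), np.float64(2.22), np.float64(-0.0)]
[np.float64(31.2), np.float64(-5.9), np.float64(17.5)] [np.float64(-0.01), np.float64(2.22), np.float64(-0.0)]
[np.float64(30.5), np.float64(-5.9), np.float64(18.7)] [np.float64(-0.01), np.float64(2.22), np.float64(-0.0)]
[np.float64(29.8), np.float64(-5.9), np.float64(19.9)] [np.float64(-0.01), np.float64(2.22), np.float64(-0.0)]
[np.float64(29.0), np.float64(-5.9), np.float64(21.0)] [np.float64(-0.01), np.float64(2.22), np.float64(-0.0)]
[np.float64(28.1), np.float64(-5.9), np.float64(22.1)] [np.float64(-0.01), np.float64(2.22), np.float64(-0.0)]
[np.float64(27.3), np.float64(-6.0), np.float64(23.2)] [np.float64(-0.01), np.float64(2.22), np.float64(-0.0)]
[np.float64(26.3), np.float64(-6.0), np.float64(24.2)] [np.float64(-0.01), np.float64(2.22), np.float64(-0.0)]
[np.float64(25.4), np.float64(-6.0), np.float64(25.2)] [np.float64(-0.01), np.float64(2.22), np.float64(-0.0)]
```

>>> move_arm:
  deltas:
    - {"dp": [32.5, -6, 15], "rotation": [0, 2.2, 0]}
    - {"dp": [32, -6, 16], "rotation": [0, 2.2, 0]}
    - {"dp": [31, -6, 17.5], "rotation": [0, 2.2, 0]}
    - {"dp": [30.5, -6, 19], "rotation": [0, 2.2, 0]}
    - {"dp": [30, -6, 20], "rotation": [0, 2.2, 0]}
  jaw: 0

```text
t: 0.52
eef_pos: [0.4055, -0.467, 0.2254]
ee_rot: [-1.561, 0.006, 0.242]
force: [0.6, -1.6, 0.3]
width: 0.0872
```

>>> move_arm:
  deltas:
    - {"dp": [29, -6, 21], "rotation": [0, 2.2, 0]}
    - {"dp": [28, -6, 22], "rotation": [0, 2.2, 0]}
    - {"dp": [27, -6, 23], "rotation": [0, 2.2, 0]}
    - {"dp": [26, -6, 24], "rotation": [0, 2.2, 0]}
    - {"dp": [25.5, -6, 25], "rotation": [0, 2.2, 0]}

```text
t: 0.93
eef_pos: [0.5244, -0.3234, 0.2554]
ee_rot: [-1.561, 0.011, 0.039]
force: [-0.1, -0.7, 0.5]
width: 0.0876
```

```bash
cat > snap.py <<'E'
import sys
from station import arm
from h import *
tag=sys.argv[1]
s=arm.get_state(); f=arm.grab_frame("wrist"); f["T"]=toolT(s)@f["mount"]; f["cam_to_world"]=f["T"]
np.savez(f"pics/{tag}.npz",**f); cv2.imwrite(f"pics/{tag}.png",f["pixels"][:,:,::-1])
print("t",round(s["t"],2),np.round(s["eef_pos"],4),np.round(s["ee_rot"],4)); print(np.round(f["mount"],3)); print("fx",f["fx"])
E
python3 snap.py w1; python3 plan.py .521 -.299 .26 .064 1
```

```text
t 0.93 [ 0.5244 -0.3234  0.2554] [-1.5605  0.0106  0.0389]
[[ 0.     0.961  0.277 -0.075]
 [ 0.    -0.277  0.961 -0.184]
 [ 1.    -0.    -0.    -0.002]
 [ 0.     0.     0.     1.   ]]
fx 314.7941987557361
t 0.98 pos [ 0.5287 -0.3199  0.2564] rot [-1.5607  0.008   0.0386] F [4.  0.7 1.4] w 0.0874
total world mm [-7.7 20.9  3.6] tool mm [-7.  -3.4 21.2] rot deg [-0.58 -1.46 -0.45]
[np.float64(-7.0), np.float64(-3.4), np.float64(21.2)] [np.float64(-0.58), np.float64(-1.46), np.float64(-0.45)]
```

View pics/w1.png

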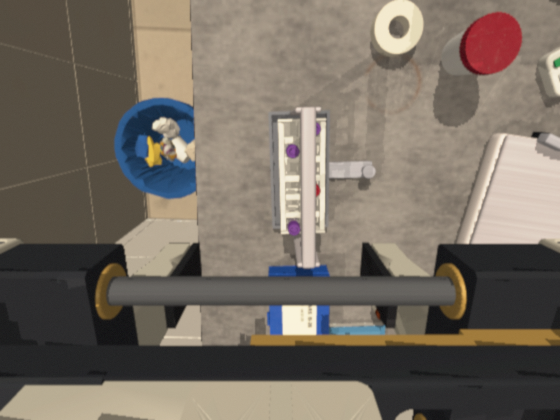

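The wrist view shows the carrier bar from (308,107) to (308,265), with the stud at (368,171) pointing toward the mixer at the right edge. The arm was still settling, so I'll take another picture now that it's still.

```bash
python3 snap.py w2 | head -1; python3 - <<'E'
from h import *
f=dict(np.load("pics/w2.npz")); W=cloud(f)
m=(W[...,2]>.136)&(W[...,2]<.15)&(W[...,1]<-.25)&(W[...,1]>-.36)&(W[...,0]<.62)
p=W[m]; print(len(p),p.mean(0),cv2.minAreaRect(p[:,:2].astype(np.float32)*1000))
l=cv2.fitLine(p[:,:2].astype(np.float32),cv2.DIST_HUBER,0,.001,.001).ravel(); print("bar yaw",np.arctan2(l[1],l[0]), l)
bz=(W[...,0]>.45)&(W[...,0]<.6)&(W[...,1]>-.16)&(W[...,1]<-.1); print("bench",np.nanmedian(W[...,2][bz]), "bar top",np.median(p[:,2]))
# stud head
m=(W[...,2]>.018)&(W[...,2]<.036)&(W[...,1]<-.18)&(W[...,1]>-.25)&(abs(W[...,0]-.52)<.03)
p=W[m]; print("stud",len(p),p.mean(0),p.min(0),p.max(0),np.median(p[p[:,2]>.022],0))
m=(abs(W[...,2]-.006)<.004)&(W[...,1]<-.18)&(W[...,1]>-.26)&(abs(W[...,0]-.52)<.03)
E
python3 plan.py .521 -.299 .26 .05 1
```

```text
t 0.98 [ 0.5287 -0.3199  0.2564] [-1.5607  0.008   0.0386]
2461 [ 0.51202465 -0.29839314  0.14372511] ((518.58984375, -297.3846435546875), (159.1501007080078, 23.723663330078125), 3.8897829055786133)
bar yaw 0.061787374 [ 0.99809176  0.06174807  0.51202464 -0.29839313]
bench 0.0004170996319753095 bar top 0.14409432938521205
stud 141 [ 0.5128009  -0.20755382  0.0276533 ] [ 0.50437305 -0.21575188  0.02374392] [ 0.52121301 -0.19862669  0.02958736] [ 0.51292776 -0.20752662  0.02777838]
t 1.03 pos [ 0.5271 -0.3217  0.2558] rot [-1.5608  0.0088  0.0437] F [-0.3 -0.4  0.2] w 0.0876
total world mm [-6.1 22.7  4.2] tool mm [-5.1 -3.9 23. ] rot deg [-0.57 -0.37 -0.5 ]
[np.float64(-5.1), np.float64(-3.9), np.float64(23.0)] [np.float64(-0.57), np.float64(-0.37), np.float64(-0.5)]
```

View pics/w2.png

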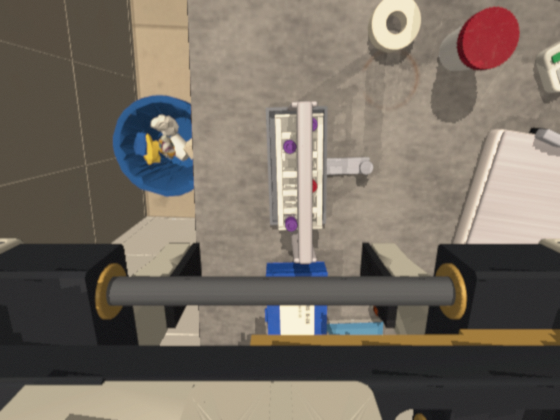

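```bash
python3 plan.py .519 -.298 .20 .0625 3
```

```text
t 1.03 pos [ 0.5271 -0.3217  0.2558] rot [-1.5608  0.0088  0.0437] F [-0.3 -0.4  0.2] w 0.0876
total world mm [ -8.1  23.7 -55.8] tool mm [-6.5 56.1 23.5] rot deg [-0.58 -1.08 -0.5 ]
[np.float64(-2.2), np.float64(18.7), np.float64(7.8)] [np.float64(-0.19), np.float64(-0.36), np.float64(-0.17)]
[np.float64(-2.2), np.float64(18.7), np.float64(7.9)] [np.float64(-0.19), np.float64(-0.36), np.float64(-0.17)]
[np.float64(-2.2), np.float64(18.6), np.float64(8.0)] [np.float64(-0.19), np.float64(-0.36), np.float64(-0.17)]
```

>>> move_arm:
  deltas:
    - {"dp": [-2, 19, 8], "rotation": [-0.3, -0.5, -0.3]}
    - {"dp": [-2, 19, 8], "rotation": [-0.3, -0.5, -0.3]}
    - {"dp": [-2, 18, 8], "rotation": [-0.2, -0.4, -0.2]}
    - {"dp": [0, 0, 0], "rotation": [0, 0, 0]}

```text
t: 1.37
eef_pos: [0.5207, -0.2953, 0.1975]
ee_rot: [-1.575, -0.006, 0.073]
force: [-1.5, 0.2, -1.3]
width: 0.0874
```

```bash
python3 plan.py .519 -.298 .116 .0625 4
```

```text
t 1.37 pos [ 0.5207 -0.2953  0.1975] rot [-1.5752 -0.0061  0.0734] F [-1.5  0.2 -1.3] w 0.0874
total world mm [ -1.7  -2.7 -81.5] tool mm [-2.4 81.5 -2.2] rot deg [0.25 0.62 0.35]
[np.float64(-0.6), np.float64(20.4), np.float64(-0.6)] [np.float64(0.06), np.float64(0.16), np.float64(0.09)]
[np.float64(-0.6), np.float64(20.4), np.float64(-0.6)] [np.float64(0.06), np.float64(0.16), np.float64(0.09)]
[np.float64(-0.5), np.float64(20.4), np.float64(-0.6)] [np.float64(0.06), np.float64(0.16), np.float64(0.09)]
[np.float64(-0.5), np.float64(20.4), np.float64(-0.6)] [np.float64(0.06), np.float64(0.16), np.float64(0.09)]
```

>>> move_arm:
  deltas:
    - {"dp": [-0.6, 20, -0.6], "rotation": [0, 0.2, 0]}
    - {"dp": [-0.6, 20, -0.6], "rotation": [0.1, 0.2, 0.1]}
    - {"dp": [-0.5, 20, -0.6], "rotation": [0.1, 0.1, 0.1]}
    - {"dp": [-0.5, 20, -0.6], "rotation": [0.1, 0.1, 0.1]}
    - {"dp": [0, 0, 0], "rotation": [0, 0, 0]}

```text
t: 1.78
eef_pos: [0.5194, -0.3006, 0.1179]
ee_rot: [-1.572, -0.002, 0.064]
force: [-1.5, 0.4, -1.9]
width: 0.0878
```

```bash
python3 plan.py .519 -.298 .116 .0625 1
```

```text
t 1.78 pos [ 0.5194 -0.3006  0.1179] rot [-1.5715 -0.0019  0.0635] F [-1.5  0.4 -1.9] w 0.0878
total world mm [-0.4  2.6 -1.9] tool mm [-0.2  1.9  2.6] rot deg [0.04 0.06 0.11]
[np.float64(-0.2), np.float64(1.9), np.float64(2.6)] [np.float64(0.04), np.float64(0.06), np.float64(0.11)]
```

>>> move_arm:
  deltas:
    - {"dp": [0, 2, 2.5], "rotation": [0, 0, 0]}
    - {"dp": [0, 0, 0], "rotation": [0, 0, 0]}
    - {"dp": [0, 0, 0], "rotation": [0, 0, 0]}
    - {"dp": [0, 0, 0], "rotation": [0, 0, 0]}
    - {"dp": [0, 0, 0], "rotation": [0, 0, 0]}
  jaw: 255
  squeeze: 45

```text
t: 2.2
eef_pos: [0.5212, -0.3002, 0.1205]
ee_rot: [-1.574, -0.005, 0.063]
force: [-1.1, 0.1, 1.1]
width: 0.0601
```

>>> move_arm:
  deltas:
    - {"dp": [0, 0, 0], "rotation": [0, 0, 0]}
    - {"dp": [0, 0, 0], "rotation": [0, 0, 0]}
    - {"dp": [0, 0, 0], "rotation": [0, 0, 0]}

```text
t: 2.45
eef_pos: [0.5223, -0.3005, 0.1228]
ee_rot: [-1.575, -0.008, 0.064]
force: [-0.3, -0.2, 0.8]
width: 0.0397
```

>>> move_arm:
  deltas:
    - {"dp": [-2, 4, 0], "rotation": [0, 0, 0]}
    - {"dp": [-1, 3, 0], "rotation": [0, 0, 0]}
    - {"dp": [0, 1, 0], "rotation": [0, 0, 0]}
    - {"dp": [0, 0.5, 0], "rotation": [0, 0, 0]}
    - {"dp": [0, 0.5, 0], "rotation": [0, 0, 0]}

```text
t: 2.87
eef_pos: [0.5194, -0.3002, 0.114]
ee_rot: [-1.575, -0.009, 0.064]
force: [-3.1, 4.0, 11.0]
width: 0.0131
```

>>> move_arm:
  deltas:
    - {"dp": [0, 0.5, 0], "rotation": [0, 0, 0]}
    - {"dp": [0, 0.5, 0], "rotation": [0, 0, 0]}

```text
t: 3.03
eef_pos: [0.5194, -0.2999, 0.114]
ee_rot: [-1.575, -0.01, 0.065]
force: [-1.8, 2.2, 5.5]
width: 0.013
```

```bash
python3 plan.py .519 -.298 .116 .0625 1
```

```text
t 3.03 pos [ 0.5194 -0.2999  0.114 ] rot [-1.5753 -0.0096  0.0648] F [-1.8  2.2  5.5] w 0.013
total world mm [-0.4  1.9  2. ] tool mm [-0.2 -2.   1.9] rot deg [0.26 0.13 0.55]
[np.float64(-0.2), np.float64(-2.0), np.float64(1.9)] [np.float64(0.26), np.float64(0.13), np.float64(0.55)]
```

>>> move_arm:
  deltas:
    - {"dp": [0, -12, 0], "rotation": [0, 0, 0]}
    - {"dp": [0, -20, 0], "rotation": [0, 0, 0.2]}
    - {"dp": [0, -20, 0], "rotation": [0.2, 0, 0.2]}
    - {"dp": [0, -20, 5], "rotation": [0, 0, 0]}
    - {"dp": [0, 0, 5], "rotation": [0, 0, 0]}

```text
t: 3.45
eef_pos: [0.5136, -0.2883, 0.1821]
ee_rot: [-1.566, 0.01, 0.063]
force: [0.6, -0.4, -4.0]
width: 0.0132
```

```bash
python3 plan.py .53 -.2 .195 .0 4; python3 snap.py w3 | head -1;
```

```text
t 3.45 pos [ 0.5136 -0.2883  0.1821] rot [-1.566   0.0102  0.0626] F [ 0.6 -0.4 -4. ] w 0.0132
total world mm [16.4 88.3 12.9] tool mm [ 21.7 -12.7  87.1] rot deg [-0.26  3.58 -0.59]
[np.float64(5.4), np.float64(-3.2), np.float64(21.8)] [np.float64(-0.06), np.float64(0.9), np.float64(-0.15)]
[np.float64(5.1), np.float64(-3.2), np.float64(21.9)] [np.float64(-0.06), np.float64(0.9), np.float64(-0.15)]
[np.float64(4.8), np.float64(-3.2), np.float64(21.9)] [np.float64(-0.06), np.float64(0.9), np.float64(-0.15)]
[np.float64(4.4), np.float64(-3.2), np.float64(22.0)] [np.float64(-0.06), np.float64(0.9), np.float64(-0.15)]
t 3.45 [ 0.5136 -0.2883  0.1821] [-1.566   0.0102  0.0626]
```

View pics/w3.png

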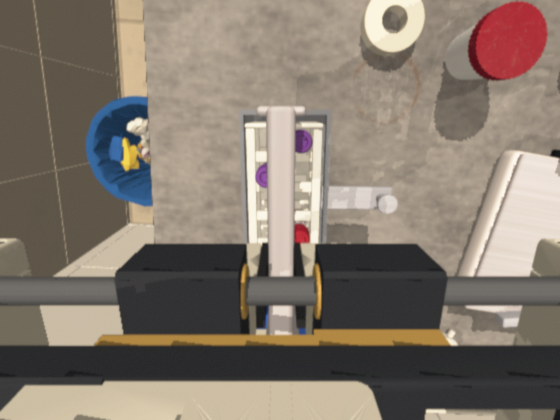

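The carrier is held upright and clear of the bench, with the stud at (388,204). Next I'll move toward the bay and measure the mixer and stud in the same frame.

>>> move_arm:
  deltas:
    - {"dp": [6, -3, 22], "rotation": [-0.1, 1.6, -0.2]}
    - {"dp": [6, -3, 22], "rotation": [-0.1, 1.6, -0.2]}
    - {"dp": [5, -3, 22], "rotation": [0, 1.6, -0.1]}
    - {"dp": [5, -3, 22], "rotation": [0, 1.6, -0.1]}
    - {"dp": [5, -2, 10], "rotation": [0, 1.6, 0]}

```text
t: 3.92
eef_pos: [0.5329, -0.1853, 0.1839]
ee_rot: [-1.565, 0.015, -0.088]
force: [-0.3, 1.0, -5.2]
width: 0.0133
```

>>> move_arm:
  deltas:
    - {"dp": [0, 0, 0], "rotation": [0, 0, 0]}

```text
t: 4.0
eef_pos: [0.5329, -0.1831, 0.1822]
ee_rot: [-1.564, 0.017, -0.088]
force: [1.7, -0.8, -4.7]
width: 0.013
```

```bash
python3 snap.py w4 | head -1; python3 - <<'E'
from h import *
f=dict(np.load("pics/w4.npz")); W=cloud(f)
reg=(W[...,0]>.42)&(W[...,0]<.74)&(W[...,1]>-.12)&(W[...,1]<.26)
q=W[reg]; H=np.zeros((380,320,3),np.uint8)
c=np.clip((q[:,2]-.02)/.06*255,0,255).astype(np.uint8); cm=cv2.applyColorMap(c[:,None],cv2.COLORMAP_JET)[:,0]
for a,k in zip(q,cm): cv2.circle(H,(int((a[0]-.42)*1000),int((.26-a[1])*1000)),1,k.tolist(),-1)
cv2.imwrite("pics/top_w4.png",cv2.resize(H,None,fx=1.5,fy=1.5))
E
```

```text
t 4.0 [ 0.5329 -0.1831  0.1822] [-1.5643  0.017  -0.0884]
```

View pics/w4.png

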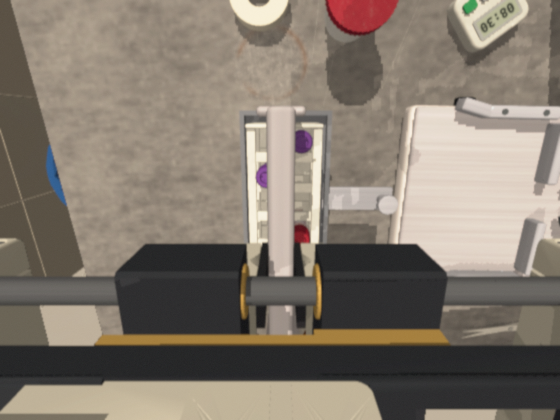

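View pics/top_w4.png

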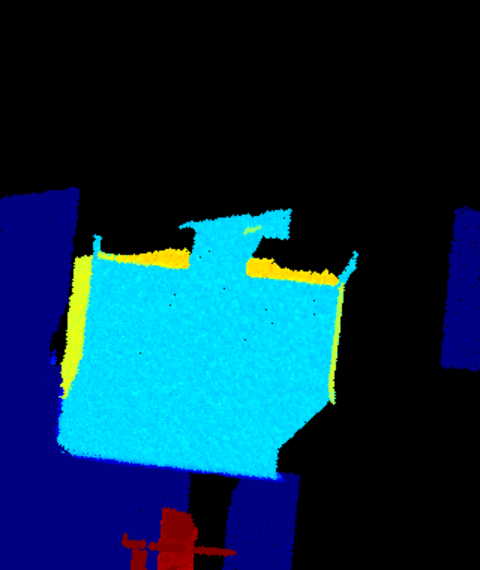

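The carrier is held square to the bay. In the height map the platform, both stop bars (orange), both rails and the gap between the stops are all clear. Now I'll fit lines to them.

```bash
cat > mix.py <<'E'
import sys
from h import *
f=dict(np.load(f"pics/{sys.argv[1]}.npz")); W=cloud(f)
q=W[(W[...,0]>.42)&(W[...,0]<.74)&(W[...,1]>-.12)&(W[...,1]<.26)]
pl=q[(q[:,2]>.035)&(q[:,2]<.045)]; print("platform z",np.median(pl[:,2]))
th=-.1
for it in range(3):
    c,s=np.cos(th),np.sin(th); R=np.array([[c,s],[-s,c]])  # world->own rotation
    u=np.c_[q[:,:2]@R.T,q[:,2]]
    cx=np.median(u[(u[:,2]>.035)&(u[:,2]<.045),0])
    st=u[(u[:,2]>.056)&(u[:,2]<.062)&(abs(u[:,0]-cx)<78)]
    E=[]
    for b in np.arange(st[:,0].min(),st[:,0].max(),.004):
        k=st[abs(st[:,0]-b)<.002]
        if len(k)>8: E.append((b,np.percentile(k[:,1],3)))
    E=np.array(E); l=cv2.fitLine(E.astype(np.float32),cv2.DIST_HUBER,0,.001,.001).ravel()
    a=np.arctan2(l[1],l[0]); a=(a+np.pi/2)%np.pi-np.pi/2; th+=a
    print("yaw",round(th,4),"face y",np.median(E[:,1]).round(4),"n",len(E),"res",np.std(E[:,1]-np.polyval(np.polyfit(E[:,0],E[:,1],1),E[:,0])).round(4))
c,s=np.cos(th),np.sin(th); R=np.array([[c,s],[-s,c]]); u=np.c_[q[:,:2]@R.T,q[:,2]]
fy=np.median(E[:,1])
rl=u[(u[:,2]>.051)&(u[:,2]<.058)&(u[:,1]<fy-.005)&(u[:,1]>fy-.068)]
L=[];Rr=[];
for b in np.arange(fy-.065,fy-.008,.004):
    k=rl[abs(rl[:,1]-b)<.002]; kl=k[k[:,0]<cx];kr=k[k[:,0]>cx]
    if len(kl)>3: L.append((b,np.percentile(kl[:,0],97)))
    if len(kr)>3: Rr.append((b,np.percentile(kr[:,0],3)))
L=np.array(L);Rr=np.array(Rr)
for n,a in (("L",L),("R",Rr)):
    if len(a)>2: print(n,len(a),np.median(a[:,1]).round(4),"slope",np.polyfit(a[:,0],a[:,1],1)[0].round(4))
sx=st[:,0]; print("stop gap",sx[sx<cx].max().round(4),sx[sx>cx].min().round(4))
xc=(np.median(L[:,1])+np.median(Rr[:,1]))/2 
print("width",np.median(Rr[:,1])-np.median(L[:,1]),"xc",xc)
o=R.T@np.array([xc,fy+.015]); print("ORIGIN",o.round(4),"yaw",round(th,4))
for nm,a in (("home",[0,-.055]),("entry",[0,-.105]),("cam",[0,.06]),("grip",[-.085,.06]),("gripend",[0,.145])): print(nm,(o+R.T@np.array(a)).round(4))
m=(W[...,0]>.42)&(W[...,2]>.085)&(W[...,2]<.115)&(W[...,1]<-.07)&(W[...,1]>-.14)
p=W[m]
if len(p): print("stud",len(p),p.mean(0).round(4),p.min(0).round(4),p.max(0).round(4))
E
python3 mix.py w4
```

```text
platform z 0.040355122951191286
yaw -0.1083 face y 0.1355 n 33 res 0.0224
yaw -0.1102 face y 0.1403 n 32 res 0.0226
yaw -0.1093 face y 0.1413 n 32 res 0.0226
L 15 0.47 slope 0.0016
R 15 0.636 slope 0.0036
stop gap 0.5328 0.573
width 0.16603895747506853 xc 0.5529988318659299
ORIGIN [0.5668 0.095 ] yaw -0.1093
home [0.5608 0.0403]
entry [ 0.5553 -0.0094]
cam [0.5733 0.1547]
grip [0.4888 0.1639]
gripend [0.5826 0.2392]
stud 585 [ 0.5128 -0.1114  0.0942] [ 0.4557 -0.1399  0.085 ] [ 0.5485 -0.0825  0.1024]
```

```bash
sed -i 's/E=np.array(E); l=/E=np.array(E); E=E[abs(E[:,1]-np.median(E[:,1]))<.006]; l=/' mix.py; python3 mix.py w4; python3 - <<'E'
from h import *
f=dict(np.load("pics/w4.npz")); W=cloud(f)
r=W[190:220,375:405]; print(np.nanmax(r[...,2]))
m=(r[...,2]>.088)&(r[...,2]<.11); p=r[m]; print(len(p),p.mean(0).round(4),((p.min(0)+p.max(0))/2).round(4),(p.max(0)-p.min(0)).round(4))
m=(W[...,2]>.203)&(W[...,2]<.222)&(W[...,1]<-.12)&(W[...,1]>-.23); m[:,:255]=0; m[:,310:]=0; m[240:]=0
p=W[m];print(len(p),np.median(p,0)); l=cv2.fitLine(p[:,:2].astype(np.float32),cv2.DIST_HUBER,0,.001,.001).ravel(); print("bar yaw",np.arctan(l[1]/l[0]),l)
xx=.47; print("bar end x",p[:,0].min())
E
```

```text
platform z 0.040355122951191286
yaw -0.1089 face y 0.1356 n 29 res 0.0002
yaw -0.1089 face y 0.1406 n 28 res 0.0003
yaw -0.1089 face y 0.1406 n 28 res 0.0003
L 15 0.47 slope 0.0021
R 15 0.6361 slope 0.0038
stop gap 0.533 0.5732
width 0.16608055365130736 xc 0.5530532815713443
ORIGIN [0.5667 0.0946] yaw -0.1089
home [0.5607 0.0399]
entry [ 0.5553 -0.0098]
cam [0.5732 0.1542]
grip [0.4887 0.1635]
gripend [0.5825 0.2387]
stud 585 [ 0.5128 -0.1114  0.0942] [ 0.4557 -0.1399  0.085 ] [ 0.5485 -0.0825  0.1024]
0.10243217056386672
328 [ 0.5393 -0.0911  0.1003] [ 0.5398 -0.0909  0.0989] [0.0174 0.0168 0.0071]
3951 [ 0.48243264 -0.1811353   0.21412681]
bar yaw -0.08890496 [ 0.99605054 -0.08878789  0.48362616 -0.18099773]
bar end x 0.45310476915075215
```

```bash
python3 plan.py .5548 -.0135 .186 -.110 6
```

```text
t 4.05 pos [ 0.5321 -0.1836  0.1817] rot [-1.5643  0.0183 -0.087 ] F [-0.9 -0.1 -5.3] w 0.0131
total world mm [ 22.7 170.1   4.3] tool mm [  7.8  -3.3 171.5] rot deg [-0.36  1.31 -1.05]
[np.float64(1.3), np.float64(-0.6), np.float64(28.6)] [np.float64(-0.06), np.float64(0.22), np.float64(-0.18)]
[np.float64(1.2), np.float64(-0.6), np.float64(28.6)] [np.float64(-0.06), np.float64(0.22), np.float64(-0.18)]
[np.float64(1.1), np.float64(-0.6), np.float64(28.6)] [np.float64(-0.06), np.float64(0.22), np.float64(-0.18)]
[np.float64(1.0), np.float64(-0.6), np.float64(28.6)] [np.float64(-0.06), np.float64(0.22), np.float64(-0.18)]
[np.float64(0.9), np.float64(-0.7), np.float64(28.6)] [np.float64(-0.06), np.float64(0.22), np.float64(-0.18)]
[np.float64(0.8), np.float64(-0.7), np.float64(28.6)] [np.float64(-0.06), np.float64(0.22), np.float64(-0.18)]
```

>>> move_arm:
  deltas:
    - {"dp": [1.3, -1.5, 28], "rotation": [-0.1, 0.2, -0.3]}
    - {"dp": [1.2, -1.5, 28], "rotation": [-0.1, 0.2, -0.3]}
    - {"dp": [1.1, -1.5, 28], "rotation": [-0.1, 0.2, -0.3]}
    - {"dp": [1, -1.5, 28], "rotation": [-0.1, 0.2, -0.2]}
    - {"dp": [1, -1.5, 26], "rotation": [0, 0.2, -0.2]}

```text
t: 4.47
eef_pos: [0.5452, -0.0491, 0.181]
ee_rot: [-1.575, 0.008, -0.11]
force: [0.6, -0.3, -5.0]
width: 0.0132
```

```bash
python3 plan.py .5548 -.0135 .186 -.110 2
```

```text
t 4.47 pos [ 0.5452 -0.0491  0.181 ] rot [-1.5747  0.0084 -0.11  ] F [ 0.6 -0.3 -5. ] w 0.0132
total world mm [ 9.6 35.6  5. ] tool mm [ 5.6 -5.2 36.4] rot deg [ 0.22 -0.   -0.48]
[np.float64(2.8), np.float64(-2.6), np.float64(18.2)] [np.float64(0.11), np.float64(-0.0), np.float64(-0.24)]
[np.float64(2.8), np.float64(-2.6), np.float64(18.2)] [np.float64(0.11), np.float64(-0.0), np.float64(-0.24)]
```

>>> move_arm:
  deltas:
    - {"dp": [3, -3, 17], "rotation": [0.1, 0, -0.3]}
    - {"dp": [3, -3, 14], "rotation": [0.1, 0, -0.3]}
    - {"dp": [0, -1, 0], "rotation": [0, 0, 0]}

```text
t: 4.72
eef_pos: [0.5527, -0.0152, 0.1836]
ee_rot: [-1.571, 0.003, -0.106]
force: [0.4, 0.6, -4.1]
width: 0.0133
```

```bash
python3 snap.py w5|head -1;  python3 plan.py .5548 -.0135 .186 -.110 2; python3 mix.py w5
```

```text
t 4.72 [ 0.5527 -0.0152  0.1836] [-1.5714  0.0031 -0.1063]
t 4.77 pos [ 0.552  -0.0163  0.1834] rot [-1.5723  0.0045 -0.1063] F [-1.1 -2.1 -4.2] w 0.0128
total world mm [2.8 2.8 2.6] tool mm [ 2.5 -2.6  3.1] rot deg [ 0.09  0.21 -0.26]
[np.float64(1.3), np.float64(-1.3), np.float64(1.6)] [np.float64(0.04), np.float64(0.11), np.float64(-0.13)]
[np.float64(1.3), np.float64(-1.3), np.float64(1.6)] [np.float64(0.04), np.float64(0.11), np.float64(-0.13)]
platform z 0.040377432024128024
yaw -0.0967 face y 0.1373 n 24 res 0.0011
yaw -0.0953 face y 0.1356 n 24 res 0.001
yaw -0.0953 face y 0.1349 n 24 res 0.0009
L 15 0.4714 slope 0.0287
stop gap 0.5205 0.5206Traceback (most recent call last):
  File "mix.py", line 31, in <module>
    xc=(np.median(L[:,1])+np.median(Rr[:,1]))/2
                                    ~~^^^^^
IndexError: too many indices for array: array is 1-dimensional, but 2 were indexed
```

View pics/w5.png

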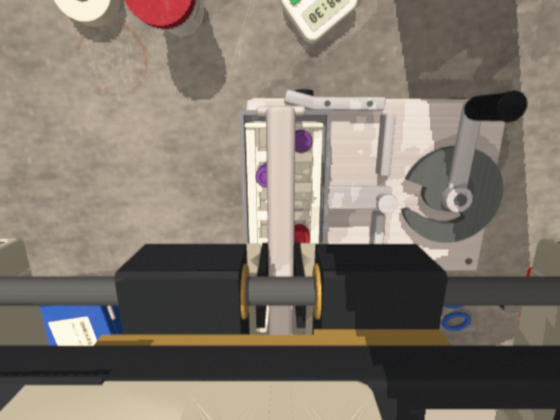

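The stud (388,204) lines up with the open cam mouth. The cam hub is at (457,199) and the lever grip at (510,105). I'll check the numbers on the disc and stud.

```bash
python3 - <<'E'
from h import *
from scipy.optimize import least_squares
f=dict(np.load("pics/w5.npz")); W=cloud(f)
r=W[190:220,375:402]; m=(r[...,2]>.085)&(r[...,2]<.115); p=r[m]; st=((p.min(0)+p.max(0))/2); print("stud",len(p),p.mean(0).round(4),st.round(4),(p.max(0)-p.min(0)).round(4))
hsv=cv2.cvtColor(f["pixels"],cv2.COLOR_RGB2HSV)
m=(abs(W[...,2]-.059)<.003)&(np.hypot(W[...,0]-.573,W[...,1]-.154)<.056); p=W[m][:,:2]; print("disc",len(p))
# outer rim: farthest point per angle
c=np.array([.5732,.1542])
for _ in range(4):
    d=p-c; a=np.arctan2(d[:,1],d[:,0]); rr=np.hypot(*d.T)
    E=[]
    for b in np.arange(-np.pi,np.pi,.1):
        k=abs(a-b)<.05
        if k.sum()>8:
            i=np.percentile(rr[k],97)
            if abs(i-.05)<.004: E.append(c+i*np.array([np.cos(b),np.sin(b)]))
    E=np.array(E); s=least_squares(lambda v:np.hypot(*(E-v[:2]).T)-v[2],[*c,.05],loss="soft_l1",f_scale=.001).x; c=s[:2]
print("disc fit",s.round(4),len(E))
# grip
m=(W[...,2]>.10)&(W[...,2]<.125)&(np.hypot(W[...,0]-.489,W[...,1]-.164)<.03); p=W[m]; print("grip top",len(p),((p.min(0)+p.max(0))/2).round(4),(p.max(0)-p.min(0)).round(4),np.median(p,0).round(4))
m=(W[...,2]>.172+.03)&(W[...,2]<.23)&(W[...,0]<.55)&(abs(W[...,1])<.05); m[:,:255]=0; m[:,310:]=0; m[240:]=0
p=W[m]; l=cv2.fitLine(p[:,:2].astype(np.float32),cv2.DIST_HUBER,0,.001,.001).ravel(); print("bar",np.median(p,0),np.arctan(l[1]/l[0]))
th=-.1089;
R=np.array([[np.cos(th),np.sin(th)],[-np.sin(th),np.cos(th)]]); print("stud own",R@(st[:2]-[.5667,.0946]),"disc own",R@(c-[.5667,.0946]))
E
```

```text
stud 328 [0.5612 0.0758 0.1007] [0.5617 0.0761 0.0943] [0.0168 0.0175 0.0174]
disc 5103
disc fit [0.5735 0.1543 0.0494] 53
grip top 1047 [0.4896 0.1665 0.1087] [0.023  0.0237 0.0173] [0.4893 0.1634 0.115 ]
bar [ 0.50187681 -0.01221025  0.2150194 ] -0.10545548
stud own [-0.00292107 -0.01896934] disc own [0.00025497 0.06011874]
```

>>> move_arm:
  deltas:
    - {"dp": [1.5, 2, 1.5], "rotation": [0, 0.1, -0.1]}
    - {"dp": [1.2, 6, 1.5], "rotation": [0, 0.1, -0.1]}
    - {"dp": [0, 6, 0], "rotation": [0, 0, 0]}

```text
t: 5.02
eef_pos: [0.5542, -0.0156, 0.1672]
ee_rot: [-1.573, 0.002, -0.111]
force: [-0.7, 0.1, -4.9]
width: 0.0129
```

```bash
python3 plan.py .5548 -.0125 .156 -.110 2
```

```text
t 5.02 pos [ 0.5542 -0.0156  0.1672] rot [-1.5732  0.0024 -0.1106] F [-0.7  0.1 -4.9] w 0.0129
total world mm [  0.6   3.1 -11.2] tool mm [ 0.3 11.2  3.2] rot deg [ 0.14 -0.03 -0.14]
[np.float64(0.1), np.float64(5.6), np.float64(1.6)] [np.float64(0.07), np.float64(-0.02), np.float64(-0.07)]
[np.float64(0.1), np.float64(5.6), np.float64(1.6)] [np.float64(0.07), np.float64(-0.02), np.float64(-0.07)]
```

>>> move_arm:
  deltas:
    - {"dp": [0.2, 4, 1.5], "rotation": [0, 0, 0]}
    - {"dp": [0.2, 4, 1], "rotation": [0, 0, 0]}
    - {"dp": [0, 2, 0], "rotation": [0, 0, 0]}

```text
t: 5.27
eef_pos: [0.5529, -0.015, 0.1539]
ee_rot: [-1.575, 0.007, -0.113]
force: [-12.5, 8.6, 24.2]
width: 0.0129
```

```bash
python3 plan.py .5548 -.0125 .156 -.110 2;python3 snap.py w6|head -1
```

```text
t 5.27 pos [ 0.5529 -0.015   0.1539] rot [-1.5745  0.0069 -0.113 ] F [-12.5   8.6  24.2] w 0.0129
total world mm [1.9 2.5 2.1] tool mm [ 1.6 -2.1  2.7] rot deg [ 0.21 -0.17 -0.4 ]
[np.float64(0.8), np.float64(-1.0), np.float64(1.3)] [np.float64(0.11), np.float64(-0.08), np.float64(-0.2)]
[np.float64(0.8), np.float64(-1.0), np.float64(1.3)] [np.float64(0.11), np.float64(-0.08), np.float64(-0.2)]
t 5.27 [ 0.5529 -0.015   0.1539] [-1.5745  0.0069 -0.113 ]
```

View pics/w6.png

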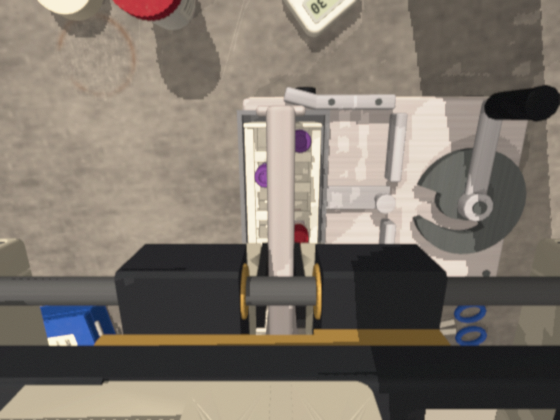

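```bash
cat > stud.py <<'E'
import sys
from h import *
f=dict(np.load(f"pics/{sys.argv[1]}.npz")); W=cloud(f)
r=W[185:225,370:402]; zt=np.nanpercentile(r[...,2],98)
m=(r[...,2]>zt-.006); p=r[m]; st=((p.min(0)+p.max(0))/2); print("stud",len(p),"ztop",zt.round(4),np.median(p,0).round(4),st.round(4),(p.max(0)-p.min(0)).round(4))
th=-.1095; R=np.array([[np.cos(th),np.sin(th)],[-np.sin(th),np.cos(th)]])
o=R@(st[:2]-[.5667,.0946]); print("stud own mm",(o*1000).round(1),"dist to axis",(np.hypot(o[0],o[1]-.06)*1000).round(1))
m=np.isfinite(W[...,2]); m[:105]=0;m[240:]=0;m[:,:265]=0;m[:,300:]=0; m&=(W[...,2]>.17)
p=W[m]; p=p[p[:,2]>np.percentile(p[:,2],20)]; l=cv2.fitLine(p[:,:2].astype(np.float32),cv2.DIST_HUBER,0,.001,.001).ravel()
A=np.c_[p[:,:2],np.ones(len(p))]; c=np.linalg.lstsq(A,p[:,2],rcond=None)[0]
print("bar yaw",np.arctan(l[1]/l[0]).round(4),"z",np.median(p[:,2]).round(4),"slope x",c[0].round(4))
# tray rim: grey corners
E
python3 stud.py w6; python3 stud.py w5
```

```text
stud 325 ztop 0.071 [0.5614 0.0745 0.07  ] [0.562  0.0747 0.0687] [0.0179 0.017  0.006 ]
stud own mm [ -2.5 -20.3] dist to axis 80.3
bar yaw -0.1095 z 0.1858 slope x -0.0073
stud 326 ztop 0.102 [0.561  0.0758 0.101 ] [0.5617 0.0761 0.0996] [0.0168 0.0175 0.0069]
stud own mm [ -2.9 -19. ] dist to axis 79.0
bar yaw -0.1031 z 0.2153 slope x -0.0055
```

>>> move_arm:
  deltas:
    - {"dp": [2, -2, 2], "rotation": [0.1, -0.1, -0.4]}
    - {"dp": [1, -0.5, 1], "rotation": [0, 0, 0]}

```text
t: 5.48
eef_pos: [0.5561, -0.0126, 0.1565]
ee_rot: [-1.573, -0.0, -0.111]
force: [0.9, -0.3, -5.1]
width: 0.0131
```

```bash
python3 snap.py w7|head -1; python3 stud.py w7; python3 plan.py .5548 -.0125 .156 -.110 1
```

```text
t 5.48 [ 0.5561 -0.0126  0.1565] [-1.5728e+00 -4.0000e-04 -1.1140e-01]
stud 326 ztop 0.0738 [0.5652 0.0771 0.0727] [0.566  0.0778 0.0713] [0.0175 0.0173 0.007 ]
stud own mm [  1.1 -16.8] dist to axis 76.8
bar yaw -0.1095 z 0.188 slope x -0.0028
t 5.53 pos [ 0.5563 -0.0125  0.1565] rot [-1.5729e+00 -2.0000e-04 -1.1130e-01] F [ 0.9  0.5 -5.1] w 0.013
total world mm [-1.5  0.  -0.5] tool mm [-1.5  0.5 -0.2] rot deg [ 0.12 -0.08  0.01]
[np.float64(-1.5), np.float64(0.5), np.float64(-0.2)] [np.float64(0.12), np.float64(-0.08), np.float64(0.01)]
```

>>> move_arm:
  deltas:
    - {"dp": [-1, 2.2, 0], "rotation": [0.1, 0, 0]}
    - {"dp": [-0.3, 1, 3], "rotation": [0, 0, 0]}
    - {"dp": [0, 0.7, 6], "rotation": [0, 0, 0]}
    - {"dp": [0, 0.5, 6], "rotation": [0, 0, 0]}

```text
t: 5.87
eef_pos: [0.5571, 0.0013, 0.1531]
ee_rot: [-1.573, -0.002, -0.112]
force: [0.3, -0.6, -4.7]
width: 0.0131
```

```bash
python3 snap.py w8|head -1; python3 stud.py w8; python3 plan.py .5590 .0265 .154 -.110 1
```

```text
t 5.87 [0.5571 0.0013 0.1531] [-1.5731 -0.0016 -0.1122]
stud 324 ztop 0.0688 [0.5668 0.089  0.0677] [0.5674 0.0896 0.0666] [0.0177 0.0177 0.0074]
stud own mm [ 1.2 -4.9] dist to axis 65.0
bar yaw -0.1142 z 0.1844 slope x -0.0
t 5.92 pos [0.5573 0.0022 0.1531] rot [-1.5729 -0.0017 -0.1117] F [-0.1  0.1 -1.3] w 0.0131
total world mm [ 1.7 24.3  0.9] tool mm [-1.  -1.  24.3] rot deg [ 0.12 -0.1   0.1 ]
[np.float64(-1.0), np.float64(-1.0), np.float64(24.3)] [np.float64(0.12), np.float64(-0.1), np.float64(0.1)]
```

>>> move_arm:
  deltas:
    - {"dp": [-0.5, 0.3, 6], "rotation": [0, 0, 0]}
    - {"dp": [-0.5, 0.5, 6], "rotation": [0, 0, 0]}
    - {"dp": [0, 0.5, 5], "rotation": [0, 0, 0]}
    - {"dp": [0, 0.5, 4], "rotation": [0, 0, 0]}

```text
t: 6.25
eef_pos: [0.56, 0.0239, 0.1532]
ee_rot: [-1.575, -0.005, -0.11]
force: [-2.6, 0.2, -0.7]
width: 0.0134
```

```bash
python3 snap.py w9|head -1; python3 stud.py w9; python3 plan.py .5590 .0265 .154 -.110 1
```

```text
t 6.25 [0.56   0.0239 0.1532] [-1.5748 -0.0049 -0.1103]
stud 322 ztop 0.0692 [0.5696 0.112  0.0682] [0.5702 0.1123 0.0671] [0.0173 0.017  0.0067]
stud own mm [ 1.5 17.9] dist to axis 42.1
bar yaw -0.1139 z 0.1845 slope x 0.0001
t 6.3 pos [0.5602 0.0246 0.153 ] rot [-1.5741 -0.005  -0.1103] F [-1.4 -1.9  3.2] w 0.013
total world mm [-1.2  1.9  1. ] tool mm [-1.4 -1.   1.7] rot deg [ 0.19 -0.02  0.28]
[np.float64(-1.4), np.float64(-1.0), np.float64(1.7)] [np.float64(0.19), np.float64(-0.02), np.float64(0.28)]
```

View pics/w9.png

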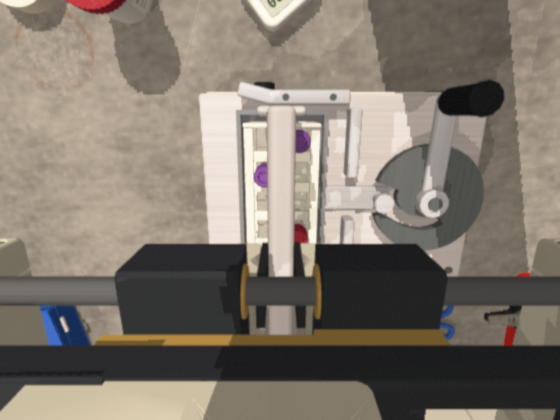

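The stud (384,203) is now in the cam mouth, 42 mm from the axis, with the lever still open. I'll push on to the slot's inner wall, about 7 mm further.

>>> move_arm:
  deltas:
    - {"dp": [-0.8, 0.3, 4], "rotation": [0.1, 0, 0.1]}
    - {"dp": [-0.5, 0.4, 3], "rotation": [0, 0, 0.1]}
    - {"dp": [0, 0.4, 2], "rotation": [0, 0, 0]}
    - {"dp": [0, 0.4, 1.5], "rotation": [0, 0, 0]}

```text
t: 6.63
eef_pos: [0.5608, 0.0349, 0.1534]
ee_rot: [-1.575, -0.003, -0.108]
force: [-2.1, -11.0, 8.5]
width: 0.0131
```

```bash
python3 snap.py w10|head -1; python3 stud.py w10; python3 plan.py .5600 .032 .154 -.110 1
```

```text
t 6.63 [0.5608 0.0349 0.1534] [-1.5748 -0.0033 -0.1085]
stud 320 ztop 0.0681 [0.5702 0.1213 0.0672] [0.5706 0.1218 0.0662] [0.0176 0.0172 0.007 ]
stud own mm [ 0.9 27.4] dist to axis 32.6
bar yaw -0.1126 z 0.1848 slope x -0.0017
t 6.68 pos [0.561  0.0348 0.1534] rot [-1.5751 -0.0036 -0.1085] F [-0.9 -8.4  4.3] w 0.0133
total world mm [-1.  -2.8  0.6] tool mm [-0.7 -0.6 -2.9] rot deg [0.24 0.09 0.21]
[np.float64(-0.7), np.float64(-0.6), np.float64(-2.9)] [np.float64(0.24), np.float64(0.09), np.float64(0.21)]
```

>>> move_arm:
  deltas:
    - {"dp": [0, 0, 0], "rotation": [0, 0, 0]}
    - {"dp": [0, 0, 0], "rotation": [0, 0, 0]}
    - {"dp": [0, 0, 0], "rotation": [0, 0, 0]}

```text
t: 6.93
eef_pos: [0.5609, 0.0343, 0.1533]
ee_rot: [-1.576, -0.003, -0.109]
force: [-1.1, -2.1, 3.1]
width: 0.013
```

>>> move_arm:
  deltas:
    - {"dp": [0, 0, 0], "rotation": [0, 0, 0]}
    - {"dp": [0, 0, 0], "rotation": [0, 0, 0]}
    - {"dp": [0, 0, 0], "rotation": [0, 0, 0]}
    - {"dp": [0, 0, 0], "rotation": [0, 0, 0]}
    - {"dp": [0, 0, 0], "rotation": [0, 0, 0]}
  jaw: 100

```text
t: 7.35
eef_pos: [0.5613, 0.0366, 0.1524]
ee_rot: [-1.572, -0.004, -0.109]
force: [-0.2, 0.5, 0.0]
width: 0.0405
```

>>> move_arm:
  deltas:
    - {"dp": [0, -10, 0], "rotation": [0, 0, 0]}
    - {"dp": [0, -20, 0], "rotation": [0, 0, 0]}
    - {"dp": [0, -20, 0], "rotation": [0, 0, 0]}
    - {"dp": [0, -15, 0], "rotation": [0, 0, 0]}
    - {"dp": [0, 0, 0], "rotation": [0, 0, 0]}
  jaw: 90

```text
t: 7.77
eef_pos: [0.5606, 0.0372, 0.2214]
ee_rot: [-1.573, -0.002, -0.108]
force: [0.8, -0.2, 0.3]
width: 0.0563
```

```bash
python3 snap.py w11|head -1; python3 plan.py .489 .1635 .215 -.110 5
```

```text
t 7.77 [0.5606 0.0372 0.2214] [-1.5731 -0.0017 -0.1083]
t 7.82 pos [0.5602 0.0372 0.2202] rot [-1.573e+00 -7.000e-04 -1.085e-01] F [-0.7  1.3 -1.2] w 0.0565
total world mm [-71.2 126.3  -5.2] tool mm [-84.4   4.9 117.9] rot deg [0.13 0.08 0.04]
[np.float64(-16.9), np.float64(1.0), np.float64(23.6)] [np.float64(0.03), np.float64(0.02), np.float64(0.01)]
[np.float64(-16.9), np.float64(1.0), np.float64(23.6)] [np.float64(0.03), np.float64(0.02), np.float64(0.01)]
[np.float64(-16.9), np.float64(1.0), np.float64(23.6)] [np.float64(0.03), np.float64(0.02), np.float64(0.01)]
[np.float64(-16.9), np.float64(1.0), np.float64(23.6)] [np.float64(0.03), np.float64(0.02), np.float64(0.01)]
[np.float64(-16.9), np.float64(1.0), np.float64(23.6)] [np.float64(0.03), np.float64(0.02), np.float64(0.01)]
```

View pics/w11.png

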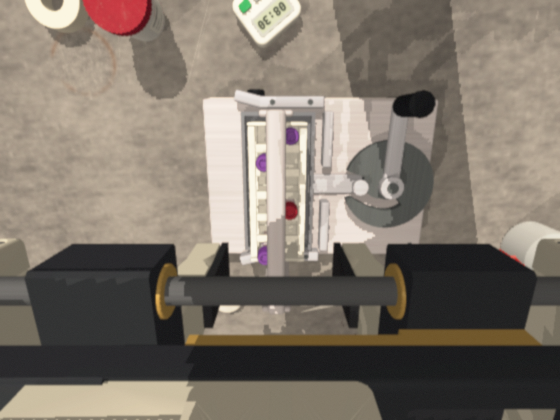

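The carrier is released and standing in the bay. The stud (361,187) is deep in the mouth and the grip top is at (423,103). Next I'll measure the stud distance and the grip.

```bash
python3 - <<'E'
from h import *
f=dict(np.load("pics/w11.npz")); W=cloud(f)
r=W[170:205,348:376]; m=(r[...,2]>.0635)&(r[...,2]<.075); p=r[m]; st=((p.min(0)+p.max(0))/2); print(len(p),p.mean(0),st,p.max(0)-p.min(0))
th=-.1095; R=np.array([[np.cos(th),np.sin(th)],[-np.sin(th),np.cos(th)]])
print("own",R@(st[:2]-[.5667,.0946]),R@(p.mean(0)[:2]-[.5667,.0946]))
m=(W[...,2]>.11)&(W[...,2]<.125)&(np.hypot(W[...,0]-.489,W[...,1]-.164)<.03); p=W[m]; g=(p.min(0)+p.max(0))/2; print("grip top",len(p),g.round(4),(p.max(0)-p.min(0)).round(4)); print("grip own",R@(g[:2]-[.5667,.0946]))
E
```

```text
206 [0.57037296 0.12107517 0.06775993] [0.5703973  0.12167892 0.06673781] [0.0165951  0.01760612 0.0056668 ]
own [0.00071593 0.02732079] [0.00075772 0.026718  ]
grip top 614 [0.4895 0.167  0.1145] [0.0234 0.0233 0.007 ]
grip own [-0.08460777  0.06357974]
```

>>> move_arm:
  deltas:
    - {"dp": [-17, 0, 23.5], "rotation": [0, 0, 0]}
    - {"dp": [-17, 0, 23.5], "rotation": [0, 0, 0]}
    - {"dp": [-17, 0, 23.5], "rotation": [0, 0, 0]}
    - {"dp": [-17, 0, 23.5], "rotation": [0, 0, 0]}
    - {"dp": [-15, 0, 18], "rotation": [0, 0, 0]}

```text
t: 8.23
eef_pos: [0.4884, 0.1582, 0.2187]
ee_rot: [-1.573, 0.001, -0.117]
force: [0.3, 0.5, -0.3]
width: 0.0565
```

```bash
python3 plan.py .489 .1638 .15 -.110 3
```

```text
t 8.23 pos [0.4884 0.1582 0.2187] rot [-1.5735e+00  7.0000e-04 -1.1660e-01] F [ 0.3  0.5 -0.3] w 0.0565
total world mm [  0.6   5.6 -68.7] tool mm [-0.  68.7  5.8] rot deg [ 0.15 -0.38 -0.04]
[np.float64(-0.0), np.float64(22.9), np.float64(1.9)] [np.float64(0.05), np.float64(-0.13), np.float64(-0.01)]
[np.float64(-0.0), np.float64(22.9), np.float64(1.9)] [np.float64(0.05), np.float64(-0.13), np.float64(-0.01)]
[np.float64(-0.0), np.float64(22.9), np.float64(1.9)] [np.float64(0.05), np.float64(-0.13), np.float64(-0.01)]
```

>>> move_arm:
  deltas:
    - {"dp": [0, 22, 4], "rotation": [0, 0, 0]}
    - {"dp": [0, 22, 3], "rotation": [0, 0, 0]}
    - {"dp": [0, 22, 2], "rotation": [0, 0, 0]}

```text
t: 8.48
eef_pos: [0.4894, 0.1731, 0.1559]
ee_rot: [-1.566, -0.007, -0.111]
force: [0.5, 0.2, -0.9]
width: 0.0567
```

```bash
python3 plan.py .4893 .1665 .084 -.115 4
```

```text
t 8.48 pos [0.4894 0.1731 0.1559] rot [-1.5659 -0.0068 -0.1109] F [ 0.5  0.2 -0.9] w 0.0567
total world mm [ -0.1  -6.6 -71.9] tool mm [ 0.2 71.9 -6.9] rot deg [-0.28  0.24  0.39]
[np.float64(0.0), np.float64(18.0), np.float64(-1.7)] [np.float64(-0.07), np.float64(0.06), np.float64(0.1)]
[np.float64(0.1), np.float64(18.0), np.float64(-1.7)] [np.float64(-0.07), np.float64(0.06), np.float64(0.1)]
[np.float64(0.1), np.float64(18.0), np.float64(-1.7)] [np.float64(-0.07), np.float64(0.06), np.float64(0.1)]
[np.float64(0.1), np.float64(18.0), np.float64(-1.7)] [np.float64(-0.07), np.float64(0.06), np.float64(0.1)]
```

>>> move_arm:
  deltas:
    - {"dp": [0, 18, -3], "rotation": [-0.1, 0, 0.1]}
    - {"dp": [0, 18, -2], "rotation": [-0.1, 0, 0.1]}
    - {"dp": [0, 18, -1], "rotation": [-0.1, 0, 0.1]}
    - {"dp": [0, 14, 0], "rotation": [0, 0, 0.1]}
    - {"dp": [0, 0, 0], "rotation": [0, 0, 0]}

```text
t: 8.9
eef_pos: [0.4843, 0.1662, 0.0796]
ee_rot: [-1.576, 0.007, -0.11]
force: [-1.0, 0.1, 0.4]
width: 0.0569
```

```bash
python3 plan.py .4893 .1665 .084 -.115 1; python3 -c "
from station import arm
import cv2
f=arm.grab_frame('side');cv2.imwrite('pics/s1.png',cv2.resize(f['pixels'][100:300,180:400,::-1],None,fx=3,fy=3))"
```

```text
t 8.9 pos [0.4843 0.1662 0.0796] rot [-1.5755  0.0073 -0.1095] F [-1.   0.1  0.4] w 0.0569
total world mm [5.  0.3 4.4] tool mm [ 4.9 -4.5  0.8] rot deg [ 0.27  0.31 -0.42]
[np.float64(4.9), np.float64(-4.5), np.float64(0.8)] [np.float64(0.27), np.float64(0.31), np.float64(-0.42)]
```

View pics/s1.png

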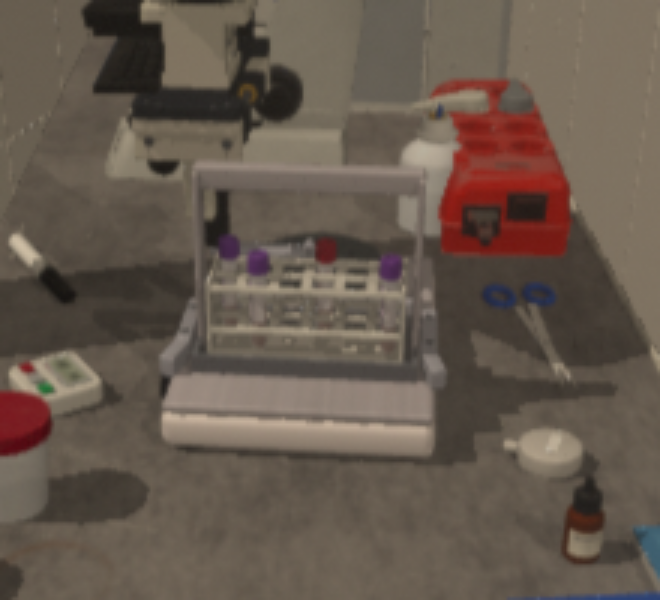

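The carrier stands in the bay, but I can't see the gripper in this crop. I'll look at the full side and scene frames.

```bash
python3 -c "
from station import arm
import cv2,numpy as np
f=arm.grab_frame('side');g=arm.grab_frame('scene');cv2.imwrite('pics/s2.png',cv2.resize(np.hstack([f['pixels'],g['pixels']])[:,:,::-1],(800,300)));cv2.imwrite('pics/s2b.png',g['pixels'][:,:,::-1])"; python3 snap.py w12|head -1
```

```text
t 9.05 [0.4865 0.1675 0.083 ] [-1.5725  0.003  -0.1088]
```

View pics/s2.png

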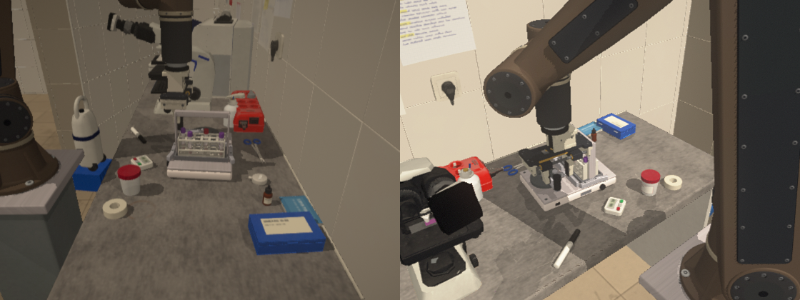

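View pics/w12.png

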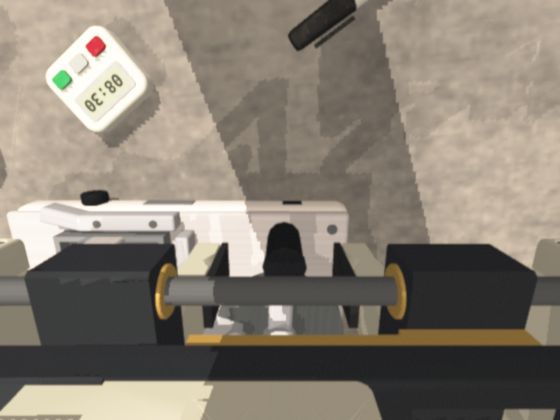

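The gripper is there: in the first crop it blended with the microscope. In the wrist view the post (285,262) sits between the fingers. Before sweeping the lever I'll check clearance to the microscope and bottle.

```bash
python3 - <<'E'
from h import *
for n in ("side","scene"):
    f=dict(np.load(f"pics/{n}0.npz")); W=cloud(f)
    for x0 in np.arange(.4,.76,.05):
        for z0 in (.05,.14):
            m=(W[...,0]>x0)&(W[...,0]<x0+.05)&(W[...,1]>.26)&(W[...,1]<.8)&(W[...,2]>z0)&(W[...,2]<.4)
            print(n,round(x0,2),z0,m.sum(),np.percentile(W[m][:,1],[0,1,5]).round(3) if m.sum() else None)
E
python3 plan.py .4893 .1665 .084 -.115 1
```

```text
side 0.4 0.05 1419 [0.419 0.425 0.439]
side 0.4 0.14 1169 [0.419 0.424 0.439]
side 0.45 0.05 1534 [0.418 0.422 0.43 ]
side 0.45 0.14 1121 [0.418 0.421 0.431]
side 0.5 0.05 1513 [0.443 0.446 0.453]
side 0.5 0.14 924 [0.49  0.494 0.496]
side 0.55 0.05 1820 [0.441 0.462 0.471]
side 0.55 0.14 1311 [0.488 0.49  0.492]
side 0.6 0.05 1358 [0.462 0.486 0.49 ]
side 0.6 0.14 1099 [0.485 0.488 0.491]
side 0.65 0.05 1971 [0.291 0.326 0.332]
side 0.65 0.14 1232 [0.67  0.676 0.679]
side 0.7 0.05 2122 [0.278 0.284 0.288]
side 0.7 0.14 1079 [0.669 0.673 0.677]
side 0.75 0.05 2161 [0.273 0.277 0.284]
side 0.75 0.14 1021 [0.663 0.669 0.672]
scene 0.4 0.05 3433 [0.435 0.483 0.498]
scene 0.4 0.14 1667 [0.499 0.505 0.515]
scene 0.45 0.05 828 [0.478 0.48  0.49 ]
scene 0.45 0.14 374 [0.509 0.51  0.52 ]
scene 0.5 0.05 0 None
scene 0.5 0.14 0 None
scene 0.55 0.05 13 [0.499 0.499 0.5  ]
scene 0.55 0.14 13 [0.499 0.499 0.5  ]
scene 0.6 0.05 0 None
scene 0.6 0.14 0 None
scene 0.65 0.05 630 [0.289 0.295 0.304]
scene 0.65 0.14 0 None
scene 0.7 0.05 467 [0.281 0.284 0.292]
scene 0.7 0.14 0 None
scene 0.75 0.05 570 [0.277 0.281 0.292]
scene 0.75 0.14 0 None
t 9.1 pos [0.4869 0.1678 0.0835] rot [-1.5716  0.0022 -0.1087] F [ 0.2  0.8 -0.1] w 0.0568
total world mm [ 2.4 -1.3  0.5] tool mm [ 2.6 -0.6 -1. ] rot deg [ 0.05  0.36 -0.12]
[np.float64(2.6), np.float64(-0.6), np.float64(-1.0)] [np.float64(0.05), np.float64(0.36), np.float64(-0.12)]
```

>>> move_arm:
  deltas:
    - {"dp": [2.5, 0, -1], "rotation": [0, 0, 0]}
    - {"dp": [0, 0, 0], "rotation": [0, 0, 0]}
    - {"dp": [0, 0, 0], "rotation": [0, 0, 0]}
    - {"dp": [0, 0, 0], "rotation": [0, 0, 0]}
    - {"dp": [0, 0, 0], "rotation": [0, 0, 0]}
  jaw: 255
  squeeze: 15

```text
t: 9.52
eef_pos: [0.4917, 0.1679, 0.0875]
ee_rot: [-1.567, -0.003, -0.108]
force: [0.1, -0.5, 0.3]
width: 0.0288
```

>>> move_arm:
  deltas:
    - {"dp": [0, 0, 0], "rotation": [0, 0, 0]}
    - {"dp": [0, 0, 0], "rotation": [0, 0, 0]}

```text
t: 9.68
eef_pos: [0.4917, 0.1682, 0.0878]
ee_rot: [-1.566, -0.004, -0.109]
force: [-0.2, 0.6, -2.9]
width: 0.0211
```

```bash
cat > lev.py <<'E'
# current lever angle from pinched TCP and tool yaw
import sys
from station import arm
from h import *
s=arm.get_state(); th=-.1092; c=np.array([.5733,.1543])
R=np.array([[np.cos(th),np.sin(th)],[-np.sin(th),np.cos(th)]])
o=R@(np.array(s["eef_pos"][:2])-c); r=np.hypot(*o); a=np.arctan2(o[1],-o[0])
print("t",round(s["t"],2),"radius mm",(r*1000).round(1),"lever angle",a.round(3),"tool lag yaw",(th-a-s["ee_rot"][2]).round(3),"rot",np.round(s["ee_rot"],3),"z",np.round(s["eef_pos"][2],4),"F",np.round(s["force"],1),"w",round(s["width"],4))
if len(sys.argv)>1:
    da=float(sys.argv[1]); n=int(sys.argv[2])
    T=Rn.from_euler("xyz",s["ee_rot"])
    p=np.array(s["eef_pos"])
    for i in range(n):
        b=a+da*(i+1)/n; t=c+R.T@(.085*np.array([-np.cos(b),np.sin(b)])); q=np.array([*t,.084])
        Tt=Rn.from_euler("xyz",[-np.pi/2,0,th-b])
        print(T.inv().apply((q-p)*1000).round(1),np.degrees((T.inv()*Tt).as_rotvec()).round(2)); T=Tt;p=q
E
python3 lev.py .4 5
```

```text
t 9.68 radius mm 82.8 lever angle 0.06 tool lag yaw -0.06 rot [-1.566 -0.004 -0.109] z 0.0878 F [-0.2  0.6 -2.9] w 0.0211
[-1.5  3.8  6.9] [-0.3   8.04  0.19]
[0.3 0.  6.8] [0.   4.58 0.  ]
[0.3 0.  6.8] [0.   4.58 0.  ]
[0.3 0.  6.8] [0.   4.58 0.  ]
[0.3 0.  6.8] [0.   4.58 0.  ]
```

>>> move_arm:
  deltas:
    - {"dp": [0, 1, 6.8], "rotation": [0, 6, 0]}
    - {"dp": [0.3, 0.5, 6.8], "rotation": [0, 5, 0]}
    - {"dp": [0.3, 0, 6.8], "rotation": [0, 4.6, 0]}
    - {"dp": [0.3, 0, 6.8], "rotation": [0, 4.6, 0]}

```text
t: 10.02
eef_pos: [0.4996, 0.1939, 0.0878]
ee_rot: [-1.565, -0.003, -0.472]
force: [2.9, -0.4, -2.6]
width: 0.0207
```

```bash
python3 lev.py .4 5
```

```text
t 10.02 radius mm 83.7 lever angle 0.383 tool lag yaw -0.02 rot [-1.565 -0.003 -0.472] z 0.0878 F [ 2.9 -0.4 -2.6] w 0.0207
[-0.9  3.8  6.8] [-0.36  5.75  0.14]
[0.3 0.  6.8] [0.   4.58 0.  ]
[0.3 0.  6.8] [-0.    4.58 -0.  ]
[ 0.3 -0.   6.8] [0.   4.58 0.  ]
[0.3 0.  6.8] [0.   4.58 0.  ]
```

>>> move_arm:
  deltas:
    - {"dp": [-0.5, 0, 6.8], "rotation": [-0.2, 5.2, 0]}
    - {"dp": [0.3, 0, 6.8], "rotation": [-0.1, 4.6, 0]}
    - {"dp": [0.3, 0, 6.8], "rotation": [0, 4.6, 0]}
    - {"dp": [0.3, 0, 6.8], "rotation": [0, 4.6, 0]}
    - {"dp": [0.3, 0, 6.8], "rotation": [0, 4.6, 0]}

```text
t: 10.43
eef_pos: [0.5297, 0.2043, 0.0842]
ee_rot: [-1.571, 0.067, -0.846]
force: [0.7, -0.4, 0.1]
width: 0.0119
```

```bash
python3 lev.py .4 5; python3 snap.py w13|head -1
```

```text
t 10.43 radius mm 66.3 lever angle 0.744 tool lag yaw -0.007 rot [-1.571  0.067 -0.846] z 0.0842 F [ 0.7 -0.4  0.1] w 0.0119
[-18.3   1.4   6.9] [ 0.18  5.   -3.85]
[0.3 0.  6.8] [0.   4.58 0.  ]
[0.3 0.  6.8] [-0.    4.58 -0.  ]
[0.3 0.  6.8] [0.   4.58 0.  ]
[0.3 0.  6.8] [0.   4.58 0.  ]
t 10.43 [0.5297 0.2043 0.0842] [-1.5711  0.0673 -0.8462]
```

View pics/w13.png

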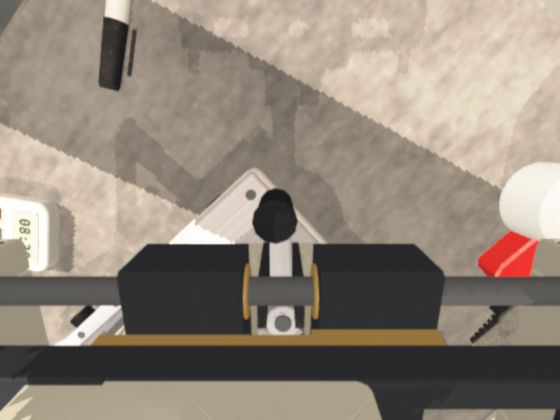

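The pads slipped inward off the round post (275,220) and closed on something 12 mm wide. I'll open them, find the post again and cage it more centrally.

>>> move_arm:
  deltas:
    - {"dp": [0, 0, 0], "rotation": [0, 0, 0]}
    - {"dp": [0, 0, 0], "rotation": [0, 0, -1]}
    - {"dp": [0, 0, 0], "rotation": [0, 0, -1]}
    - {"dp": [0, -0.5, 0], "rotation": [0, 0, -1]}
    - {"dp": [0, -0.5, 0], "rotation": [0, 0, -0.5]}
  jaw: 110

```text
t: 10.9
eef_pos: [0.5406, 0.1909, 0.0831]
ee_rot: [-1.567, 0.031, -0.826]
force: [-0.9, -0.2, -0.1]
width: 0.0342
```

```bash
python3 lev.py .0 1; python3 snap.py w14|head -1; python3 - <<'E'
from h import *
f=dict(np.load("pics/w14.npz")); W=cloud(f); c=np.array([.5733,.1543])
m=(W[...,2]>.107)&(W[...,2]<.122)&(np.hypot(W[...,0]-c[0],W[...,1]-c[1])<.1)&(np.hypot(W[...,0]-c[0],W[...,1]-c[1])>.06); m[245:]=0
p=W[m]; g=(p.min(0)+p.max(0))/2; print(len(p),g,p.max(0)-p.min(0))
th=-.1092;R=np.array([[np.cos(th),np.sin(th)],[-np.sin(th),np.cos(th)]]); o=R@(g[:2]-c); print(np.hypot(*o),"angle",np.arctan2(o[1],-o[0]))
E
```

```text
t 10.9 radius mm 49.1 lever angle 0.732 tool lag yaw -0.016 rot [-1.567  0.031 -0.826] z 0.0831 F [-0.9 -0.2 -0.1] w 0.0342
[-35.9   0.3   0.6] [-0.2   0.89 -1.79]
t 10.9 [0.5406 0.1909 0.0831] [-1.567   0.0313 -0.8261]
1785 [0.53017308 0.2002933  0.1137726 ] [0.05562956 0.05310276 0.00743067]
0.06305010326521457 angle 0.7083501525015197
```

View pics/w14.png

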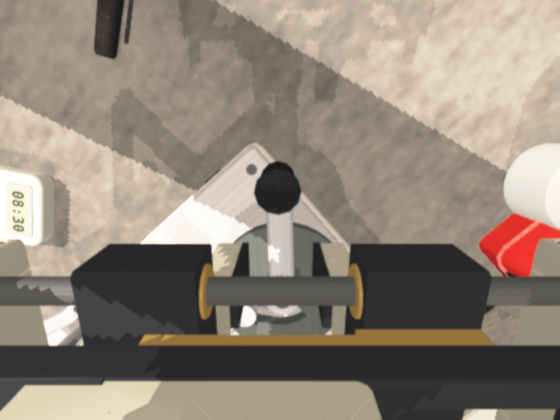

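```bash
python3 - <<'E'
from h import *
f=dict(np.load("pics/w14.npz")); W=cloud(f); c=np.array([.5733,.1543])
q=W[150:222,240:320]; m=(q[...,2]>.109)&(q[...,2]<.122)
p=q[m]; g=(p.min(0)+p.max(0))/2; print(len(p),g,p.max(0)-p.min(0))
th=-.1092;R=np.array([[np.cos(th),np.sin(th)],[-np.sin(th),np.cos(th)]]); o=R@(g[:2]-c); print(np.hypot(*o),"angle",np.arctan2(o[1],-o[0]))
E
```

```text
1694 [0.51400682 0.21527567 0.11479789] [0.02329704 0.02313803 0.00538009]
0.08505124001806048 angle 0.6901865817143121
```

>>> move_arm:
  deltas:
    - {"dp": [0, 0, 0], "rotation": [0, 0, -0.5]}
    - {"dp": [0, 0, 0], "rotation": [0, 0, -0.5]}
    - {"dp": [0, 0, 0], "rotation": [0, 0, -0.5]}
  jaw: 90

```text
t: 11.2
eef_pos: [0.5437, 0.1866, 0.0836]
ee_rot: [-1.564, 0.016, -0.814]
force: [0.1, 0.5, -0.0]
width: 0.0553
```

```bash
python3 lev.py .0 1
```

```text
t 11.2 radius mm 43.8 lever angle 0.718 tool lag yaw -0.013 rot [-1.564  0.016 -0.814] z 0.0836 F [ 0.1  0.5 -0. ] w 0.0553
[-41.2   0.3   0.6] [-0.36  0.77 -0.95]
```

>>> move_arm:
  deltas:
    - {"dp": [-15, 0, 0], "rotation": [0, 0.3, -0.3]}
    - {"dp": [-15, 0, 0], "rotation": [0, 0.3, -0.3]}
    - {"dp": [-13, 0, 0], "rotation": [0, 0, -0.3]}
    - {"dp": [0, 0, 0], "rotation": [0, 0, 0]}

```text
t: 11.53
eef_pos: [0.5217, 0.2066, 0.0836]
ee_rot: [-1.559, 0.04, -0.797]
force: [0.1, 0.3, -0.0]
width: 0.0567
```

```bash
python3 lev.py .0 1;python3 snap.py w15|head -1
```

```text
t 11.53 radius mm 73.5 lever angle 0.683 tool lag yaw 0.005 rot [-1.559  0.04  -0.797] z 0.0836 F [ 0.1  0.3 -0. ] w 0.0567
[-11.5   0.   -0.1] [-0.66 -0.29 -2.32]
t 11.53 [0.5217 0.2066 0.0836] [-1.5593  0.0405 -0.7967]
```

View pics/w15.png

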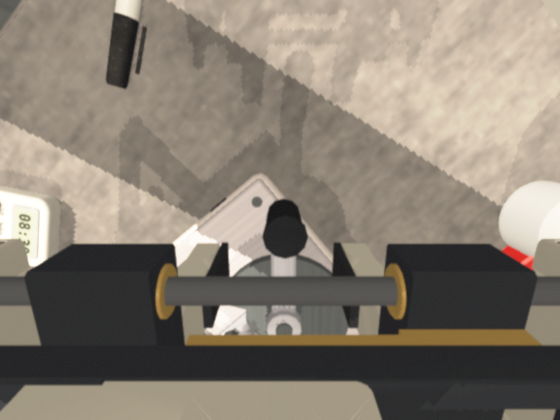

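The post (285,232) is centred between the open fingers but still 11 mm too far out.

>>> move_arm:
  deltas:
    - {"dp": [-7, 0, 0], "rotation": [-0.3, 0, -1.2]}
    - {"dp": [-7, 0, 0], "rotation": [-0.3, 0, -1]}
    - {"dp": [-2, 0, 0], "rotation": [0, 0, -0.5]}

```text
t: 11.83
eef_pos: [0.5201, 0.207, 0.0836]
ee_rot: [-1.565, 0.025, -0.771]
force: [0.4, 0.6, -0.5]
width: 0.0567
```

```bash
python3 lev.py .0 1
```

```text
t 11.83 radius mm 74.9 lever angle 0.671 tool lag yaw -0.01 rot [-1.565  0.025 -0.771] z 0.0836 F [ 0.4  0.6 -0.5] w 0.0567
[-10.1  -0.1   0.1] [-0.3   0.56 -1.46]
```

```bash
python3 -c "
from station import arm
import numpy as np
s=arm.get_state(); print(np.round(s['q'],3),np.round(s['qd'],3),np.round(s['joint_efforts'],2))"
```

```text
[ 0.709  0.281 -0.382 -0.033 -0.906 -3.03 ] [ 0.02  -0.015 -0.047  0.054  0.047  0.   ] [-2.000e-02 -4.719e+01  2.455e+01  5.570e+00 -1.600e-01 -0.000e+00]
```

Joint 6 is at its limit (-3.03), which explains the stall and the earlier slip. I'll lift off, turn the tool half a turn the other way (same grasp) and pinch the post again.

>>> move_arm:
  deltas:
    - {"dp": [0, -25, 0], "rotation": [0, 0, 0]}
    - {"dp": [0, -30, 0], "rotation": [0, 0, 0]}
    - {"dp": [0, -30, 0], "rotation": [0, -2, 0]}
    - {"dp": [0, -10, 0], "rotation": [0, -6, 0]}
    - {"dp": [0, 0, 0], "rotation": [0, -7, 0]}

```text
t: 12.25
eef_pos: [0.5206, 0.2032, 0.1804]
ee_rot: [-1.565, 0.024, -0.502]
force: [-0.6, -0.5, -0.8]
width: 0.0571
```

>>> move_arm:
  deltas:
    - {"dp": [0, 0, 0], "rotation": [0, -7.1, 0]}
    - {"dp": [0, 0, 0], "rotation": [0, -7.1, 0]}
    - {"dp": [0, 0, 0], "rotation": [0, -7.1, 0]}
    - {"dp": [0, 0, 0], "rotation": [0, -7.1, 0]}
    - {"dp": [0, 0, 0], "rotation": [0, -7.1, 0]}

```text
t: 12.67
eef_pos: [0.5219, 0.2032, 0.1829]
ee_rot: [-1.552, 0.012, 0.124]
force: [0.3, -0.1, 0.5]
width: 0.0566
```

>>> move_arm:
  deltas:
    - {"dp": [0, 0, 0], "rotation": [0, -7.1, 0]}
    - {"dp": [0, 0, 0], "rotation": [0, -7.1, 0]}
    - {"dp": [0, 0, 0], "rotation": [0, -7.1, 0]}
    - {"dp": [0, 0, 0], "rotation": [0, -7.1, 0]}
    - {"dp": [0, 0, 0], "rotation": [0, -7.1, 0]}

```text
t: 13.08
eef_pos: [0.522, 0.2024, 0.1824]
ee_rot: [-1.55, -0.001, 0.749]
force: [0.1, 0.7, -0.1]
width: 0.0565
```

```bash
python3 plan.py .514 .2153 .17 2.342 12 | head -4;  python3 -c "
from station import arm
import numpy as np
s=arm.get_state(); print(np.round(s['q'],3))"
```

```text
t 13.08 pos [0.522  0.2024 0.1824] rot [-1.550e+00 -7.000e-04  7.494e-01] F [ 0.1  0.7 -0.1] w 0.0565
total world mm [ -8.   12.9 -12.4] tool mm [ 2.9 12.7 14.6] rot deg [ -0.9  -91.25   0.98]
[np.float64(0.2), np.float64(1.1), np.float64(1.2)] [np.float64(-0.07), np.float64(-7.6), np.float64(0.08)]
[np.float64(0.4), np.float64(1.1), np.float64(1.2)] [np.float64(-0.07), np.float64(-7.6), np.float64(0.08)]
[ 0.704  0.189 -0.258 -0.023 -1.125 -1.515]
```

>>> move_arm:
  deltas:
    - {"dp": [0, 0, 0], "rotation": [0, -7.1, 0]}
    - {"dp": [0, 0, 0], "rotation": [0, -7.1, 0]}
    - {"dp": [0, 0, 0], "rotation": [0, -7.1, 0]}
    - {"dp": [0, 0, 0], "rotation": [0, -7.1, 0]}
    - {"dp": [0, 0, 0], "rotation": [0, -7.1, 0]}

```text
t: 13.5
eef_pos: [0.5221, 0.2016, 0.1818]
ee_rot: [-1.555, -0.011, 1.374]
force: [-0.4, -0.3, 0.5]
width: 0.0569
```

>>> move_arm:
  deltas:
    - {"dp": [0, 0, 0], "rotation": [0, -7.1, 0]}
    - {"dp": [0, 0, 0], "rotation": [0, -7.1, 0]}
    - {"dp": [0, 0, 0], "rotation": [0, -7.1, 0]}
    - {"dp": [0, 0, 0], "rotation": [0, -7.1, 0]}
    - {"dp": [0, 0, 0], "rotation": [0, -7.1, 0]}

```text
t: 13.92
eef_pos: [0.5221, 0.2007, 0.1812]
ee_rot: [-1.563, -0.016, 1.999]
force: [0.8, 0.0, -0.1]
width: 0.0566
```

>>> move_arm:
  deltas:
    - {"dp": [0, 0, 0], "rotation": [0, -7, 0]}
    - {"dp": [0, 0, 0], "rotation": [0, -7, 0]}
    - {"dp": [0, 0, 0], "rotation": [0, -4, 0]}
    - {"dp": [0, 0, 0], "rotation": [0, 0, 0]}

```text
t: 14.25
eef_pos: [0.5222, 0.2, 0.1807]
ee_rot: [-1.568, -0.016, 2.33]
force: [-0.5, 0.3, -1.1]
width: 0.0569
```

```bash
python3 plan.py .514 .2153 .16 2.342 2;python3 snap.py w16 | head -1
```

```text
t 14.25 pos [0.5222 0.2    0.1807] rot [-1.568  -0.0165  2.3299] F [-0.5  0.3 -1.1] w 0.0569
total world mm [ -8.2  15.3 -20.7] tool mm [16.4 20.9 -4.6] rot deg [-0.15 -0.69  0.95]
[np.float64(8.2), np.float64(10.5), np.float64(-2.3)] [np.float64(-0.08), np.float64(-0.35), np.float64(0.47)]
[np.float64(8.3), np.float64(10.4), np.float64(-2.3)] [np.float64(-0.08), np.float64(-0.35), np.float64(0.47)]
t 14.25 [0.5222 0.2    0.1807] [-1.568  -0.0165  2.3299]
```

View pics/w16.png

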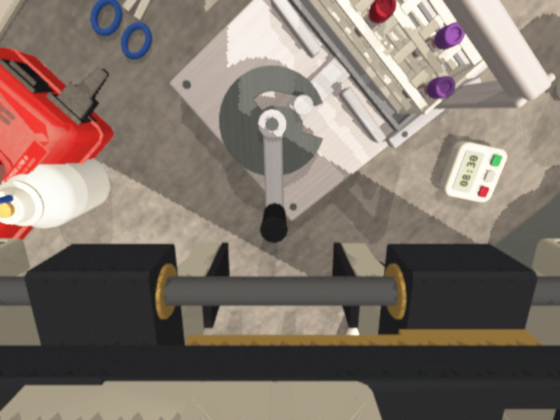

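This view is clear: the cam is partly turned, the stud (303,103) is caught in the slot, and the post is at (274,222). I'll measure both.

```bash
cat > cam.py <<'E'
import sys
from h import *
f=dict(np.load(f"pics/{sys.argv[1]}.npz")); W=cloud(f); c=np.array([.5733,.1543]); th=-.1092
R=np.array([[np.cos(th),np.sin(th)],[-np.sin(th),np.cos(th)]])
d=np.hypot(W[...,0]-c[0],W[...,1]-c[1])
m=(W[...,2]>.109)&(W[...,2]<.122)&(d<.11)&(d>.06); m[245:]=0
n,lab,sta,cen=cv2.connectedComponentsWithStats(m.astype(np.uint8)); 
for i in range(1,n):
    if sta[i][4]>100:
        p=W[lab==i]; g=(p.min(0)+p.max(0))/2; o=R@(g[:2]-c); print("post?",sta[i][4],g.round(4),(p.max(0)-p.min(0)).round(4),"r",np.hypot(*o).round(4),"ang",np.arctan2(o[1],-o[0]).round(3))
U=(W[...,:2]-c)@R.T  # own axes, about cam axis
m=(W[...,2]>.0635)&(W[...,2]<.072)&(abs(U[...,0])<.02)&(U[...,1]<-.012)&(U[...,1]>-.05); m[245:]=0
n,lab,sta,cen=cv2.connectedComponentsWithStats(m.astype(np.uint8)); 
for i in range(1,n):
    if sta[i][4]>60:
        p=U[lab==i]; g=(p.min(0)+p.max(0))/2; print("stud?",sta[i][4],cen[i].round(0),(g*1000).round(1),((p.max(0)-p.min(0))*1000).round(1),"dist",(np.hypot(*g)*1000).round(1))
E
python3 cam.py w16
```

```text
post? 178 [0.5711 0.049  0.1158] [0.0151 0.007  0.0123] r 0.1054 ang -1.659
post? 585 [0.5138 0.2154 0.1134] [0.0229 0.023  0.0083] r 0.0853 ang 0.689
stud? 318 [303. 105.] [ -5.8 -31.2] [17.1 17.5] dist 31.8
```

>>> move_arm:
  deltas:
    - {"dp": [8, 8, -2], "rotation": [0, -0.3, 0.5]}
    - {"dp": [8, 8, -2], "rotation": [0, -0.3, 0.5]}
    - {"dp": [0, 0, 0], "rotation": [0, 0, 0]}

```text
t: 14.55
eef_pos: [0.5138, 0.2151, 0.1636]
ee_rot: [-1.569, 0.003, 2.328]
force: [0.0, 0.6, -0.9]
width: 0.0566
```

```bash
python3 plan.py .514 .2153 .088 2.342 4
```

```text
t 14.55 pos [0.5138 0.2151 0.1636] rot [-1.5687  0.0027  2.3283] F [ 0.   0.6 -0.9] w 0.0566
total world mm [  0.2   0.2 -75.6] tool mm [ 0.2 75.6 -0.4] rot deg [-0.12 -0.79 -0.16]
[np.float64(0.0), np.float64(18.9), np.float64(-0.1)] [np.float64(-0.03), np.float64(-0.2), np.float64(-0.04)]
[np.float64(0.0), np.float64(18.9), np.float64(-0.1)] [np.float64(-0.03), np.float64(-0.2), np.float64(-0.04)]
[np.float64(0.0), np.float64(18.9), np.float64(-0.1)] [np.float64(-0.03), np.float64(-0.2), np.float64(-0.04)]
[np.float64(0.0), np.float64(18.9), np.float64(-0.1)] [np.float64(-0.03), np.float64(-0.2), np.float64(-0.04)]
```

>>> move_arm:
  deltas:
    - {"dp": [0, 19, 0], "rotation": [0, -0.2, 0]}
    - {"dp": [0, 19, 0], "rotation": [0, -0.2, 0]}
    - {"dp": [0, 19, 0], "rotation": [0, -0.2, 0]}
    - {"dp": [0, 17, 0], "rotation": [0, 0, 0]}

```text
t: 14.88
eef_pos: [0.5144, 0.2185, 0.0897]
ee_rot: [-1.575, 0.005, 2.338]
force: [0.5, 0.3, -0.7]
width: 0.0565
```

```bash
sed -i 's/(th-a-s/(th-a+np.pi-s/; s/0,th-b\]/0,th-b+np.pi]/; s/\*t,.084/*t,.086/' lev.py;  python3 lev.py 0 1
```

```text
t 14.88 radius mm 87.2 lever angle 0.72 tool lag yaw -0.026 rot [-1.575  0.005  2.338] z 0.0897 F [ 0.5  0.3 -0.7] w 0.0565
[-2.1  3.7  0.1] [ 0.26  1.47 -0.29]
```

Post between the fingers. Closing on it.

>>> move_arm:
  deltas:
    - {"dp": [-1, 3, 1.5], "rotation": [0, 0.5, 0]}
    - {"dp": [0, 0, 0], "rotation": [0, 0, 0]}
    - {"dp": [0, 0, 0], "rotation": [0, 0, 0]}
    - {"dp": [0, 0, 0], "rotation": [0, 0, 0]}
    - {"dp": [0, 0, 0], "rotation": [0, 0, 0]}
  jaw: 255
  squeeze: 25

```text
t: 15.3
eef_pos: [0.5117, 0.2165, 0.0841]
ee_rot: [-1.569, 0.005, 2.327]
force: [0.5, -0.3, 0.6]
width: 0.0289
```

>>> move_arm:
  deltas:
    - {"dp": [0, 0, 0], "rotation": [0, 0, 0]}
    - {"dp": [0, 0, 0], "rotation": [0, 0, 0]}

```text
t: 15.47
eef_pos: [0.5123, 0.217, 0.0851]
ee_rot: [-1.572, 0.005, 2.327]
force: [2.8, -0.8, -10.0]
width: 0.0213
```

```bash
python3 lev.py .3 4
```

```text
t 15.47 radius mm 87.5 lever angle 0.69 tool lag yaw 0.015 rot [-1.572  0.005  2.327] z 0.0851 F [  2.8  -0.8 -10. ] w 0.0213
[-2.6 -0.9 -6.4] [ 0.05  3.42 -0.3 ]
[-0.2 -0.  -6.4] [0.  4.3 0. ]
[-0.2 -0.  -6.4] [0.  4.3 0. ]
[-0.2 -0.  -6.4] [ 0.   4.3 -0. ]
```

>>> move_arm:
  deltas:
    - {"dp": [-0.5, 0, -6.4], "rotation": [0, 4.3, 0]}
    - {"dp": [-0.2, 0, -6.4], "rotation": [0, 4.3, 0]}
    - {"dp": [-0.2, 0, -6.4], "rotation": [0, 4.3, 0]}

```text
t: 15.72
eef_pos: [0.5248, 0.2274, 0.0849]
ee_rot: [-1.569, 0.003, 2.095]
force: [-6.3, -0.4, 1.3]
width: 0.0215
```

```bash
python3 lev.py .3 4
```

```text
t 15.72 radius mm 87.7 lever angle 0.876 tool lag yaw 0.061 rot [-1.569  0.003  2.095] z 0.0849 F [-6.3 -0.4  1.3] w 0.0215
[-2.6 -1.1 -6.5] [-0.12  0.78 -0.19]
[-0.2 -0.  -6.4] [0.  4.3 0. ]
[-0.2 -0.  -6.4] [ 0.   4.3 -0. ]
[-0.2 -0.  -6.4] [-0.   4.3 -0. ]
```

>>> move_arm:
  deltas:
    - {"dp": [-0.5, 0, -6.8], "rotation": [0, 3, 0]}
    - {"dp": [-0.3, 0, -6.8], "rotation": [0, 3.5, 0]}
    - {"dp": [-0.3, 0, -6.8], "rotation": [0, 4, 0]}
    - {"dp": [-0.3, 0, -6.8], "rotation": [0, 4, 0]}

```text
t: 16.05
eef_pos: [0.5386, 0.234, 0.0847]
ee_rot: [-1.548, 0.006, 1.828]
force: [-12.2, 5.0, 5.5]
width: 0.0217
```

```bash
python3 lev.py .3 4
```

```text
t 16.05 radius mm 86.9 lever angle 1.051 tool lag yaw 0.153 rot [-1.548  0.006  1.828] z 0.0847 F [-12.2   5.    5.5] w 0.0217
[-1.2 -1.5 -6.6] [-1.3  -4.5  -0.29]
[-0.2 -0.  -6.4] [0.  4.3 0. ]
[-0.2 -0.  -6.4] [ 0.   4.3 -0. ]
[-0.2 -0.  -6.4] [ 0.   4.3 -0. ]
```

>>> move_arm:
  deltas:
    - {"dp": [-0.5, 0, -8], "rotation": [-0.5, 0, 0]}
    - {"dp": [-0.3, 0, -8], "rotation": [-0.4, 2, 0]}
    - {"dp": [-0.3, 0, -8], "rotation": [-0.2, 3, 0]}
    - {"dp": [-0.3, 0, -8], "rotation": [0, 3, 0]}

```text
t: 16.38
eef_pos: [0.5456, 0.2357, 0.0842]
ee_rot: [-1.528, 0.012, 1.676]
force: [-31.1, 4.2, 19.7]
width: 0.0216
```

```bash
python3 lev.py .3 4
```

```text
t 16.38 radius mm 85.9 lever angle 1.134 tool lag yaw 0.223 rot [-1.528  0.012  1.676] z 0.0842 F [-31.1   4.2  19.7] w 0.0216
[ 0.2 -2.1 -6.4] [-2.52 -8.5  -0.5 ]
[-0.2 -0.  -6.4] [0.  4.3 0. ]
[-0.2 -0.  -6.4] [ 0.   4.3 -0. ]
[-0.2 -0.  -6.4] [-0.   4.3  0. ]
```

Resistance has risen to 31 N, so I'll look before pushing harder.

```bash
python3 snap.py w17|head -1; python3 cam.py w17; python3 -c "
from station import arm
import cv2
import numpy as np
f=arm.grab_frame('side'); np.savez('pics/s3.npz',**f);cv2.imwrite('pics/s3.png',cv2.resize(f['pixels'][110:270,200:360,::-1],None,fx=3.7,fy=3.7,interpolation=cv2.INTER_CUBIC))
s=arm.get_state();print(s['q'],s['force'])"
```

```text
t 16.38 [0.5456 0.2357 0.0842] [-1.5277  0.012   1.6758]
stud? 762 [266.  61.] [ -6.4 -26.4] [17.4 17.5] dist 27.2
[ 0.72490268  0.35548623 -0.27381109 -0.01795638 -0.98255399 -0.60978578] [-25.4882528    3.72423967  16.20120579]
```

View pics/w17.png

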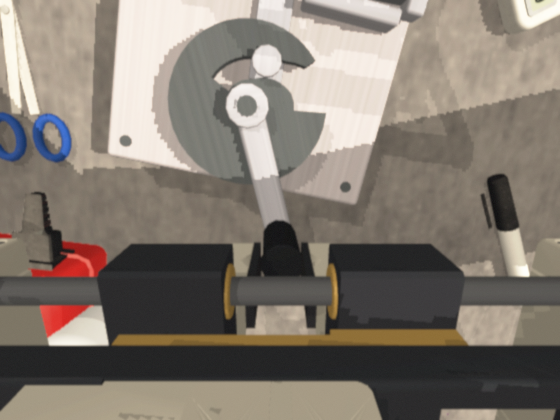

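View pics/s3.png

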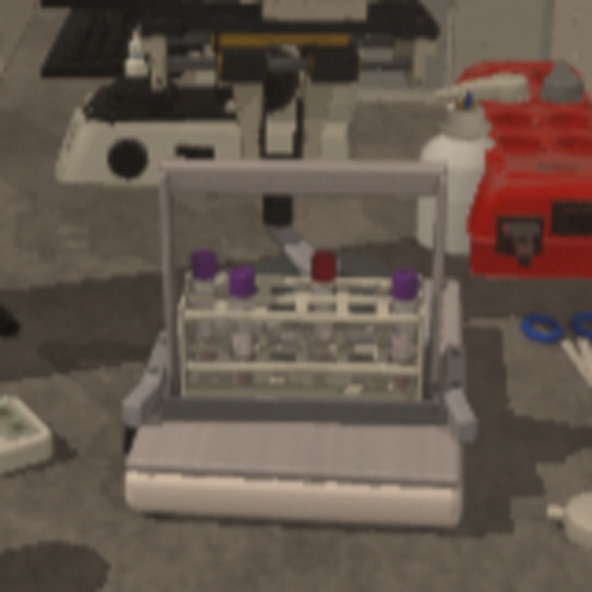

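The stud is 27 mm from the axis but 6.4 mm off to -x. The cam's drag has skewed the carrier against its rails and it's wedged there. I'll let go of the lever, regrip the bar and push the carrier square to the stops by hand (the slot leaves room for this), then finish the cam.

>>> move_arm:
  deltas:
    - {"dp": [0, 0, 2], "rotation": [0, 0, 0]}
    - {"dp": [0, 0, 1], "rotation": [-0.5, 0, 0]}
    - {"dp": [0, 0, 0], "rotation": [-0.5, 0, 0]}
    - {"dp": [0, 0, 0], "rotation": [-0.5, 0, 0]}
    - {"dp": [0, 0, 0], "rotation": [-0.5, 0, 0]}
  jaw: 90

```text
t: 16.9
eef_pos: [0.5433, 0.2364, 0.0866]
ee_rot: [-1.568, 0.01, 1.676]
force: [-0.1, -0.4, 0.2]
width: 0.0493
```

>>> move_arm:
  deltas:
    - {"dp": [0, -8, 0], "rotation": [0, 0, 0]}
    - {"dp": [0, -30, 0], "rotation": [0, 0, 0]}
    - {"dp": [0, -35, 0], "rotation": [0, -5, 0]}
    - {"dp": [0, -40, 0], "rotation": [0, -7, 0]}
    - {"dp": [0, -20, 0], "rotation": [0, -7, 0]}

```text
t: 17.32
eef_pos: [0.541, 0.2347, 0.2208]
ee_rot: [-1.555, 0.013, 2.015]
force: [1.3, 0.7, 1.5]
width: 0.0564
```

```bash
python3 plan.py .563 .040 .22 3.03 10; python3 snap.py w18|head -1; python3 cam.py w18
```

```text
t 17.32 pos [0.541  0.2347 0.2208] rot [-1.5554  0.0128  2.0146] F [1.3 0.7 1.5] w 0.0564
total world mm [  22.  -194.7   -0.8] tool mm [-185.2    4.2   63.7] rot deg [ -1.18 -58.18  -0.22]
[np.float64(-18.5), np.float64(0.4), np.float64(6.4)] [np.float64(-0.12), np.float64(-5.82), np.float64(-0.02)]
[np.float64(-17.8), np.float64(0.4), np.float64(8.2)] [np.float64(-0.12), np.float64(-5.82), np.float64(-0.02)]
[np.float64(-16.9), np.float64(0.4), np.float64(10.0)] [np.float64(-0.12), np.float64(-5.82), np.float64(-0.02)]
[np.float64(-15.8), np.float64(0.3), np.float64(11.6)] [np.float64(-0.12), np.float64(-5.82), np.float64(-0.02)]
[np.float64(-14.5), np.float64(0.3), np.float64(13.2)] [np.float64(-0.12), np.float64(-5.82), np.float64(-0.02)]
[np.float64(-13.1), np.float64(0.3), np.float64(14.6)] [np.float64(-0.12), np.float64(-5.82), np.float64(-0.02)]
[np.float64(-11.5), np.float64(0.2), np.float64(15.8)] [np.float64(-0.12), np.float64(-5.82), np.float64(-0.02)]
[np.float64(-9.9), np.float64(0.2), np.float64(16.9)] [np.float64(-0.12), np.float64(-5.82), np.float64(-0.02)]
[np.float64(-8.1), np.float64(0.2), np.float64(17.8)] [np.float64(-0.12), np.float64(-5.82), np.float64(-0.02)]
[np.float64(-6.3), np.float64(0.1), np.float64(18.6)] [np.float64(-0.12), np.float64(-5.82), np.float64(-0.02)]
t 17.32 [0.541  0.2347 0.2208] [-1.5554  0.0128  2.0146]
post? 465 [0.5432 0.2343 0.1149] [0.0229 0.0228 0.006 ] r 0.0855 ang 1.101
stud? 250 [300.  89.] [ -5.1 -25.5] [17.  17.5] dist 26.0
```

View pics/w18.png

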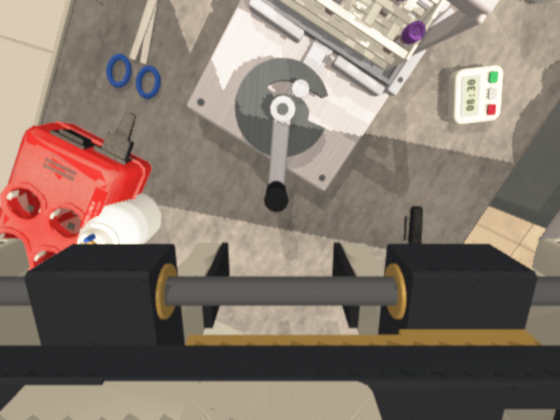

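The lever stays at 1.10 rad. The carrier is about 2–3 mm short of its stops, with the stud about 5 mm to -x. I'll go back over the bar.

>>> move_arm:
  deltas:
    - {"dp": [-18.5, 0, 6.5], "rotation": [-0.1, -5.8, 0]}
    - {"dp": [-18, 0, 8], "rotation": [-0.1, -5.8, 0]}
    - {"dp": [-17, 0, 10], "rotation": [-0.1, -5.8, 0]}
    - {"dp": [-16, 0, 11.5], "rotation": [-0.1, -5.8, 0]}
    - {"dp": [-14.5, 0, 13], "rotation": [-0.1, -5.8, 0]}

```text
t: 17.78
eef_pos: [0.5587, 0.1388, 0.2325]
ee_rot: [-1.574, 0.013, 2.556]
force: [-0.4, -1.2, 0.0]
width: 0.0567
```

>>> move_arm:
  deltas:
    - {"dp": [-13, 0, 14.5], "rotation": [-0.1, -5.8, 0]}
    - {"dp": [-11.5, 0, 16], "rotation": [-0.1, -5.8, 0]}
    - {"dp": [-10, 0, 17], "rotation": [-0.1, -5.8, 0]}
    - {"dp": [-8, 0, 18], "rotation": [-0.1, -5.8, 0]}
    - {"dp": [-6, 0, 10], "rotation": [-0.1, -5.8, 0]}

```text
t: 18.2
eef_pos: [0.5757, 0.044, 0.2367]
ee_rot: [-1.577, 0.02, 3.087]
force: [0.8, -0.4, -0.1]
width: 0.0568
```

>>> move_arm:
  deltas:
    - {"dp": [0, 0, 0], "rotation": [0, 0, 0]}

```text
t: 18.28
eef_pos: [0.5762, 0.042, 0.2373]
ee_rot: [-1.576, 0.021, 3.091]
force: [0.3, -0.5, 0.8]
width: 0.0565
```

```bash
python3 plan.py .560 .037 .22 3.03 3; python3 snap.py w19|head -1; python3 cam.py w19; python3 - <<'E'
from h import *
f=dict(np.load("pics/w19.npz")); W=cloud(f)
m=(W[...,2]>.178)&(W[...,2]<.192)&(W[...,1]<.09)&(W[...,1]>-.03)&(W[...,0]>.45)&(W[...,0]<.67); m[243:]=0
p=W[m]; print(len(p),np.median(p,0),p.min(0),p.max(0)); l=cv2.fitLine(p[:,:2].astype(np.float32),cv2.DIST_HUBER,0,.001,.001).ravel(); print(np.arctan(l[1]/l[0]),l)
E
```

```text
t 18.28 pos [0.5762 0.042  0.2373] rot [-1.5764  0.0212  3.0907] F [ 0.3 -0.5  0.8] w 0.0565
total world mm [-16.2  -5.  -17.3] tool mm [16.3 16.9  5.9] rot deg [ 0.36  3.48 -1.2 ]
[np.float64(5.4), np.float64(5.6), np.float64(2.0)] [np.float64(0.12), np.float64(1.16), np.float64(-0.4)]
[np.float64(5.4), np.float64(5.7), np.float64(2.1)] [np.float64(0.12), np.float64(1.16), np.float64(-0.4)]
[np.float64(5.3), np.float64(5.7), np.float64(2.2)] [np.float64(0.12), np.float64(1.16), np.float64(-0.4)]
t 18.28 [0.5762 0.042  0.2373] [-1.5764  0.0212  3.0907]
post? 384 [0.5449 0.2339 0.1133] [0.0191 0.0239 0.0085] r 0.0845 ang 1.119
stud? 182 [206. 200.] [ -5.4 -26.2] [17.2 17.3] dist 26.8
2001 [0.60065615 0.03593366 0.18446627] [0.55371373 0.02171    0.17817446] [0.6387937  0.04582912 0.18694253]
-0.07717652 [ 0.99702334 -0.07709993  0.599569    0.03580338]
```

View pics/w19.png

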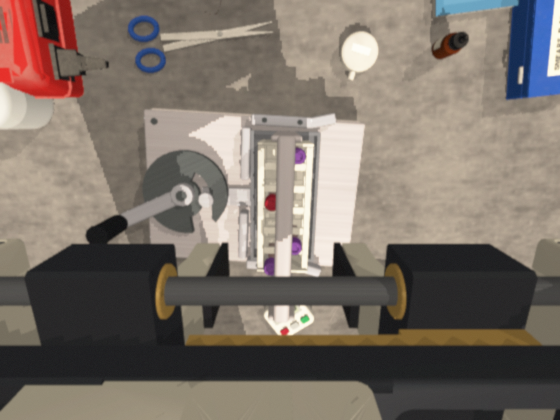

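The bar is yawed +0.032 rad relative to the mixer, which confirms the skew. I'll grip it at its own yaw, then square it and push it home.

```bash
python3 plan.py .559 .039 .155 3.064 5
```

```text
t 18.33 pos [0.576  0.0426 0.2373] rot [-1.5767  0.0212  3.0848] F [ 0.  -0.4  0. ] w 0.0562
total world mm [-17.   -3.6 -82.3] tool mm [18.5 81.9  5. ] rot deg [ 0.35  1.19 -1.21]
[np.float64(3.7), np.float64(16.4), np.float64(1.0)] [np.float64(0.07), np.float64(0.24), np.float64(-0.24)]
[np.float64(3.6), np.float64(16.4), np.float64(1.0)] [np.float64(0.07), np.float64(0.24), np.float64(-0.24)]
[np.float64(3.6), np.float64(16.4), np.float64(1.0)] [np.float64(0.07), np.float64(0.24), np.float64(-0.24)]
[np.float64(3.5), np.float64(16.4), np.float64(1.0)] [np.float64(0.07), np.float64(0.24), np.float64(-0.24)]
[np.float64(3.4), np.float64(16.4), np.float64(1.0)] [np.float64(0.07), np.float64(0.24), np.float64(-0.24)]
```

>>> move_arm:
  deltas:
    - {"dp": [4, 16, 1], "rotation": [0, 0.3, -0.3]}
    - {"dp": [4, 16, 1], "rotation": [0, 0.3, -0.3]}
    - {"dp": [3.5, 16, 1], "rotation": [0, 0.2, -0.3]}
    - {"dp": [3.5, 16, 1], "rotation": [0, 0.2, -0.3]}

```text
t: 18.67
eef_pos: [0.5646, 0.0415, 0.1767]
ee_rot: [-1.58, 0.009, 3.054]
force: [0.3, 0.8, 0.1]
width: 0.0566
```

```bash
python3 plan.py .559 .039 .155 3.064 2
```

```text
t 18.67 pos [0.5646 0.0415 0.1767] rot [-1.5802  0.0093  3.0538] F [0.3 0.8 0.1] w 0.0566
total world mm [ -5.6  -2.5 -21.7] tool mm [ 5.6 21.6  3.2] rot deg [ 0.53 -0.58 -0.54]
[np.float64(2.8), np.float64(10.8), np.float64(1.6)] [np.float64(0.27), np.float64(-0.29), np.float64(-0.27)]
[np.float64(2.7), np.float64(10.8), np.float64(1.5)] [np.float64(0.27), np.float64(-0.29), np.float64(-0.27)]
```

>>> move_arm:
  deltas:
    - {"dp": [3, 9, 1.5], "rotation": [0.3, -0.3, -0.3]}
    - {"dp": [3, 9, 1.5], "rotation": [0.3, -0.3, -0.3]}
    - {"dp": [0, 0, 0], "rotation": [0, 0, 0]}
    - {"dp": [0, 0, 0], "rotation": [0, 0, 0]}
    - {"dp": [0, 0, 0], "rotation": [0, 0, 0]}
  jaw: 255
  squeeze: 45

```text
t: 19.08
eef_pos: [0.5565, 0.0405, 0.1559]
ee_rot: [-1.567, -0.005, 3.06]
force: [-0.1, -0.7, 0.4]
width: 0.0287
```

>>> move_arm:
  deltas:
    - {"dp": [0, 0, 0], "rotation": [0, 0, 0]}
    - {"dp": [0, 0, 0], "rotation": [0, 0, 0]}
    - {"dp": [0, 0, 0], "rotation": [0, 0, 0]}

```text
t: 19.33
eef_pos: [0.5576, 0.0411, 0.1576]
ee_rot: [-1.568, -0.003, 3.059]
force: [-0.2, 0.4, -5.6]
width: 0.0116
```

```bash
python3 plan.py .561 .0415 .155 3.0325 2
```

```text
t 19.33 pos [0.5576 0.0411 0.1576] rot [-1.5679e+00 -2.7000e-03  3.0595e+00] F [-0.2  0.4 -5.6] w 0.0116
total world mm [ 3.4  0.4 -2.6] tool mm [-3.3  2.6 -0.6] rot deg [-0.17  1.55  0.15]
[np.float64(-1.7), np.float64(1.3), np.float64(-0.3)] [np.float64(-0.09), np.float64(0.77), np.float64(0.08)]
[np.float64(-1.7), np.float64(1.3), np.float64(-0.3)] [np.float64(-0.09), np.float64(0.77), np.float64(0.08)]
```

>>> move_arm:
  deltas:
    - {"dp": [-1, 1, -1], "rotation": [0, 1, 0]}
    - {"dp": [-1, 0.5, -2], "rotation": [0, 1.2, 0]}
    - {"dp": [-1, 0.3, -2], "rotation": [0, 1, 0]}

```text
t: 19.58
eef_pos: [0.5584, 0.0434, 0.1578]
ee_rot: [-1.564, -0.006, 3.0]
force: [-4.9, -1.5, 3.3]
width: 0.0116
```

```bash
python3 plan.py .561 .0415 .156 3.0325 1; python3 snap.py w20|head -1; python3 cam.py w20
```

```text
t 19.58 pos [0.5584 0.0434 0.1578] rot [-1.5637 -0.0063  3.    ] F [-4.9 -1.5  3.3] w 0.0116
total world mm [ 2.6 -1.9 -1.8] tool mm [-2.8  1.8  1.5] rot deg [-0.4  -1.86  0.37]
[np.float64(-2.8), np.float64(1.8), np.float64(1.5)] [np.float64(-0.4), np.float64(-1.86), np.float64(0.37)]
t 19.58 [0.5584 0.0434 0.1578] [-1.5637 -0.0063  3.    ]
stud? 307 [180. 204.] [ -2.1 -24.1] [17.5 17.4] dist 24.2
```

View pics/w20.png

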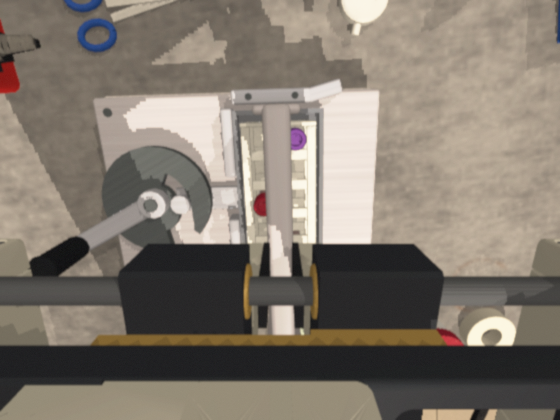

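>>> move_arm:
  deltas:
    - {"dp": [-1.5, 0.3, -2], "rotation": [0, -0.3, 0]}
    - {"dp": [-1, 0.3, -2], "rotation": [0, 0, 0]}
    - {"dp": [-0.5, 0.3, -2], "rotation": [0, 0, 0]}

```text
t: 19.88
eef_pos: [0.5588, 0.0452, 0.1585]
ee_rot: [-1.557, -0.012, 3.002]
force: [-1.9, -8.1, 2.4]
width: 0.0114
```

```bash
python3 plan.py .561 .0415 .156 3.0325 1; python3 snap.py w21|head -1; python3 cam.py w21
```

```text
t 19.88 pos [0.5588 0.0452 0.1585] rot [-1.5566 -0.0117  3.0019] F [-1.9 -8.1  2.4] w 0.0114
total world mm [ 2.2 -3.7 -2.5] tool mm [-2.7  2.5  3.4] rot deg [-0.8  -1.75  0.69]
[np.float64(-2.7), np.float64(2.5), np.float64(3.4)] [np.float64(-0.8), np.float64(-1.75), np.float64(0.69)]
t 19.88 [0.5588 0.0452 0.1585] [-1.5566 -0.0117  3.0019]
stud? 308 [181. 203.] [ -2.2 -23.7] [17.6 16.9] dist 23.8
```

```bash
cat > bar.py <<'E'
import sys
from h import *
f=dict(np.load(f"pics/{sys.argv[1]}.npz")); W=cloud(f)
m=(W[...,2]>.176)&(W[...,2]<.194); m[235:]=0; m[:,:240]=0; m[:,330:]=0
p=W[m]; l=cv2.fitLine(p[:,:2].astype(np.float32),cv2.DIST_HUBER,0,.001,.001).ravel()
A=np.c_[p[:,:2],np.ones(len(p))]; c=np.linalg.lstsq(A,p[:,2],rcond=None)[0]
print("bar n",len(p),"yaw",np.arctan(l[1]/l[0]).round(4),"rel mixer",(np.arctan(l[1]/l[0])+.1092).round(4),"z",np.median(p[:,2]).round(4),"zslope",c[:2].round(3))
th=-.1092;R=np.array([[np.cos(th),np.sin(th)],[-np.sin(th),np.cos(th)]]); u=(p[:,:2]-[.5667,.0946])@R.T; print("bar own y mid mm",(1000*(u[:,1].min()+u[:,1].max())/2).round(1),"med",(1000*np.median(u[:,1])).round(1), "x end",(1000*u[:,0].max()).round(1))
E
python3 bar.py w20; python3 bar.py w21; python3 bar.py w19
```

```text
bar n 3773 yaw -0.1101 rel mixer -0.0009 z 0.1845 zslope [-0.026 -0.002]
bar own y mid mm -53.8 med -53.8 x end 78.5
bar n 3755 yaw -0.1106 rel mixer -0.0014 z 0.1851 zslope [-0.029 -0.006]
bar own y mid mm -51.9 med -51.8 x end 78.9
bar n 1868 yaw -0.076 rel mixer 0.0332 z 0.1845 zslope [-0.017 -0.006]
bar own y mid mm -53.7 med -54.8 x end 77.8
```

The carrier is now square (-0.001 rad) and at the stops, with the stud about 24 mm from the axis. I'll relax, release, and return to the lever.

>>> move_arm:
  deltas:
    - {"dp": [0, 0.5, 0], "rotation": [-0.4, 0, 0.3]}
    - {"dp": [0, 0.5, 0], "rotation": [-0.4, 0, 0.3]}
    - {"dp": [0, 0, 0], "rotation": [0, 0, 0]}

```text
t: 20.18
eef_pos: [0.5579, 0.0438, 0.1576]
ee_rot: [-1.569, -0.002, 3.0]
force: [-0.6, -0.7, -1.5]
width: 0.0111
```

>>> move_arm:
  deltas:
    - {"dp": [0, 0, 0], "rotation": [0, 0, 0]}
    - {"dp": [0, 0, 0], "rotation": [0, 0, 0]}
    - {"dp": [0, 0, 0], "rotation": [0, 0, 0]}
    - {"dp": [0, 0, 0], "rotation": [0, 0, 0]}
    - {"dp": [0, 0, 0], "rotation": [0, 0, 0]}
  jaw: 90

```text
t: 20.6
eef_pos: [0.56, 0.0453, 0.1581]
ee_rot: [-1.572, 0.002, 2.999]
force: [0.6, -1.2, -0.7]
width: 0.039
```

>>> move_arm:
  deltas:
    - {"dp": [0, -10, 0], "rotation": [0, 0, 0]}
    - {"dp": [0, -25, 0], "rotation": [0, 0, 0]}
    - {"dp": [0, -30, 0], "rotation": [0, 0, 0]}
    - {"dp": [0, 0, 0], "rotation": [0, 0, 0]}

```text
t: 20.93
eef_pos: [0.5598, 0.0452, 0.226]
ee_rot: [-1.57, -0.0, 3.0]
force: [0.6, 0.2, 1.0]
width: 0.0561
```

```bash
python3 snap.py w22|head -1; python3 cam.py w22; python3 bar.py w22; python3 plan.py .545 .234 .225 1.93 10
```

```text
t 20.93 [0.5598 0.0452 0.226 ] [-1.5703e+00 -4.0000e-04  2.9998e+00]
post? 361 [0.5452 0.2335 0.1132] [0.0184 0.0232 0.0084] r 0.084 ang 1.12
stud? 203 [202. 189.] [ -2.5 -23.9] [17.1 16.9] dist 24.1
bar n 2462 yaw -0.1109 rel mixer -0.0017 z 0.1842 zslope [-0.012  0.002]
bar own y mid mm -54.4 med -54.6 x end 77.5
t 20.98 pos [0.5588 0.0454 0.2236] rot [-1.5702e+00 -2.9000e-03  2.9994e+00] F [-0.4  0.2 -0.5] w 0.0563
total world mm [-13.8 188.6   1.4] tool mm [  40.4   -1.4 -184.8] rot deg [-0.12 61.27  0.14]
[np.float64(4.0), np.float64(-0.1), np.float64(-18.5)] [np.float64(-0.01), np.float64(6.13), np.float64(0.01)]
[np.float64(6.0), np.float64(-0.1), np.float64(-17.9)] [np.float64(-0.01), np.float64(6.13), np.float64(0.01)]
[np.float64(7.9), np.float64(-0.1), np.float64(-17.2)] [np.float64(-0.01), np.float64(6.13), np.float64(0.01)]
[np.float64(9.7), np.float64(-0.1), np.float64(-16.3)] [np.float64(-0.01), np.float64(6.13), np.float64(0.01)]
[np.float64(11.3), np.float64(-0.1), np.float64(-15.1)] [np.float64(-0.01), np.float64(6.13), np.float64(0.01)]
[np.float64(12.9), np.float64(-0.1), np.float64(-13.8)] [np.float64(-0.01), np.float64(6.13), np.float64(0.01)]
[np.float64(14.3), np.float64(-0.1), np.float64(-12.4)] [np.float64(-0.01), np.float64(6.13), np.float64(0.01)]
[np.float64(15.5), np.float64(-0.1), np.float64(-10.8)] [np.float64(-0.01), np.float64(6.13), np.float64(0.01)]
[np.float64(16.6), np.float64(-0.1), np.float64(-9.1)] [np.float64(-0.01), np.float64(6.13), np.float64(0.01)]
[np.float64(17.5), np.float64(-0.1), np.float64(-7.2)] [np.float64(-0.01), np.float64(6.13), np.float64(0.01)]
```

View pics/w22.png

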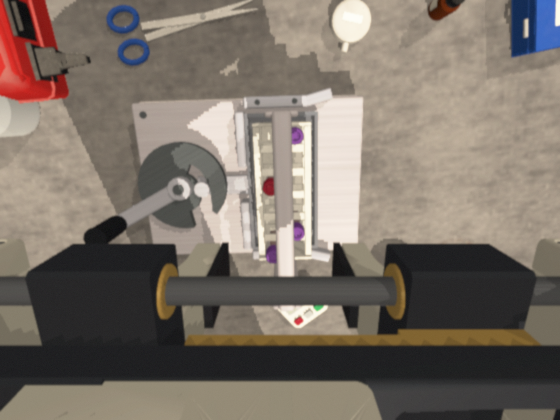

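The carrier sits square at home (bar at own y -54.5, stud 24.1 mm). The lever is at 1.1 rad. Back to the lever.

>>> move_arm:
  deltas:
    - {"dp": [4, 0, -18.5], "rotation": [0, 6.1, 0]}
    - {"dp": [6, 0, -18], "rotation": [0, 6.1, 0]}
    - {"dp": [8, 0, -17], "rotation": [0, 6.1, 0]}
    - {"dp": [9.5, 0, -16], "rotation": [0, 6.1, 0]}
    - {"dp": [11.5, 0, -15], "rotation": [0, 6.1, 0]}

```text
t: 21.4
eef_pos: [0.5521, 0.1402, 0.226]
ee_rot: [-1.572, -0.001, 2.444]
force: [0.7, 0.1, -0.4]
width: 0.0566
```

>>> move_arm:
  deltas:
    - {"dp": [13, 0, -14], "rotation": [0, 6.1, 0]}
    - {"dp": [14, 0, -12.5], "rotation": [0, 6.1, 0]}
    - {"dp": [15.5, 0, -11], "rotation": [0, 6.1, 0]}
    - {"dp": [16.5, 0, -9], "rotation": [0, 6.1, 0]}
    - {"dp": [12, 0, -7], "rotation": [0, 6.1, 0]}

```text
t: 21.82
eef_pos: [0.5495, 0.2351, 0.2266]
ee_rot: [-1.572, -0.002, 1.884]
force: [-0.0, 0.2, -0.5]
width: 0.0563
```

>>> move_arm:
  deltas:
    - {"dp": [0, 0, 0], "rotation": [0, 0, 0]}

```text
t: 21.9
eef_pos: [0.5495, 0.2373, 0.2263]
ee_rot: [-1.571, -0.003, 1.88]
force: [0.2, 0.2, -0.2]
width: 0.0569
```

```bash
python3 snap.py w23|head -1; python3 cam.py w23;  python3 plan.py .5437 .2342 .15 1.93 4
```

```text
t 21.9 [0.5495 0.2373 0.2263] [-1.5715 -0.0026  1.8797]
post? 451 [0.5427 0.2343 0.1149] [0.0233 0.0229 0.0048] r 0.0857 ang 1.096
stud? 249 [294.  85.] [ -2.2 -22.9] [17.1 17.4] dist 23.0
t 21.95 pos [0.5492 0.2364 0.2262] rot [-1.571  -0.0024  1.8856] F [ 0.1 -0.4  0.8] w 0.0568
total world mm [ -5.5  -2.2 -76.2] tool mm [-0.5 76.2  5.9] rot deg [ 0.02 -2.55  0.14]
[np.float64(-0.1), np.float64(19.1), np.float64(1.5)] [np.float64(0.0), np.float64(-0.64), np.float64(0.03)]
[np.float64(-0.1), np.float64(19.1), np.float64(1.5)] [np.float64(0.0), np.float64(-0.64), np.float64(0.03)]
[np.float64(-0.1), np.float64(19.1), np.float64(1.5)] [np.float64(0.0), np.float64(-0.64), np.float64(0.03)]
[np.float64(-0.0), np.float64(19.1), np.float64(1.5)] [np.float64(0.0), np.float64(-0.64), np.float64(0.03)]
```

>>> move_arm:
  deltas:
    - {"dp": [0, 19, 2], "rotation": [0, -0.6, 0]}
    - {"dp": [0, 19, 2], "rotation": [0, -0.6, 0]}
    - {"dp": [0, 19, 1.5], "rotation": [0, -0.6, 0]}
    - {"dp": [0, 19, 0.5], "rotation": [0, -0.5, 0]}

```text
t: 22.28
eef_pos: [0.546, 0.2346, 0.1529]
ee_rot: [-1.58, -0.004, 1.941]
force: [0.1, -0.1, 0.0]
width: 0.0565
```

```bash
python3 plan.py .5430 .2343 .088 1.93 4
```

```text
t 22.28 pos [0.546  0.2346 0.1529] rot [-1.5801 -0.0041  1.9407] F [ 0.1 -0.1  0. ] w 0.0565
total world mm [ -3.   -0.3 -64.9] tool mm [ 0.5 64.9  3.5] rot deg [0.53 0.61 0.24]
[np.float64(0.1), np.float64(16.2), np.float64(0.9)] [np.float64(0.13), np.float64(0.15), np.float64(0.06)]
[np.float64(0.1), np.float64(16.2), np.float64(0.8)] [np.float64(0.13), np.float64(0.15), np.float64(0.06)]
[np.float64(0.2), np.float64(16.2), np.float64(0.8)] [np.float64(0.13), np.float64(0.15), np.float64(0.06)]
[np.float64(0.2), np.float64(16.2), np.float64(0.8)] [np.float64(0.13), np.float64(0.15), np.float64(0.06)]
```

>>> move_arm:
  deltas:
    - {"dp": [0.3, 16, 1], "rotation": [0.2, 0.2, 0]}
    - {"dp": [0.3, 16, 1], "rotation": [0.1, 0.2, 0]}
    - {"dp": [0.3, 16, 0.5], "rotation": [0.1, 0.1, 0]}
    - {"dp": [0.3, 15, 0.5], "rotation": [0.1, 0.1, 0]}

```text
t: 22.62
eef_pos: [0.542, 0.2311, 0.0869]
ee_rot: [-1.57, -0.004, 1.942]
force: [-0.3, 0.6, -0.5]
width: 0.0567
```

```bash
python3 lev.py 0 1; python3 plan.py .5430 .2343 .086 1.93 1
```

```text
t 22.62 radius mm 82.9 lever angle 1.075 tool lag yaw 0.016 rot [-1.57  -0.004  1.942] z 0.0869 F [-0.3  0.6 -0.5] w 0.0567
[2.1 0.9 0. ] [-0.02 -0.91  0.23]
t 22.62 pos [0.542  0.2311 0.0869] rot [-1.5704 -0.004   1.9417] F [-0.3  0.6 -0.5] w 0.0567
total world mm [ 1.   3.2 -0.9] tool mm [ 2.7  0.9 -2.1] rot deg [-0.02  0.67  0.23]
[np.float64(2.7), np.float64(0.9), np.float64(-2.1)] [np.float64(-0.02), np.float64(0.67), np.float64(0.23)]
```

>>> move_arm:
  deltas:
    - {"dp": [3, 0.5, -2], "rotation": [0, 0.6, 0]}
    - {"dp": [1, 0, 0], "rotation": [0, 0, 0]}
    - {"dp": [0, 0, 0], "rotation": [0, 0, 0]}
    - {"dp": [0, 0, 0], "rotation": [0, 0, 0]}
    - {"dp": [0, 0, 0], "rotation": [0, 0, 0]}
  jaw: 255
  squeeze: 35

```text
t: 23.03
eef_pos: [0.5418, 0.233, 0.0857]
ee_rot: [-1.567, -0.003, 1.936]
force: [-0.3, -0.4, 0.1]
width: 0.0291
```

>>> move_arm:
  deltas:
    - {"dp": [0, 0, 0], "rotation": [0, 0, 0]}
    - {"dp": [0, 0, 0], "rotation": [0, 0, 0]}

```text
t: 23.2
eef_pos: [0.5424, 0.2333, 0.0867]
ee_rot: [-1.569, -0.004, 1.936]
force: [1.5, -0.4, -9.4]
width: 0.0203
```

```bash
python3 lev.py .3 4
```

```text
t 23.2 radius mm 84.9 lever angle 1.089 tool lag yaw 0.007 rot [-1.569 -0.004  1.936] z 0.0867 F [ 1.5 -0.4 -9.4] w 0.0203
[-0.1  0.7 -6.4] [-0.1   3.9   0.21]
[-0.2 -0.  -6.4] [ 0.   4.3 -0. ]
[-0.2 -0.  -6.4] [-0.   4.3 -0. ]
[-0.2 -0.  -6.4] [0.  4.3 0. ]
```

>>> move_arm:
  deltas:
    - {"dp": [0, 0.5, -6.5], "rotation": [0, 4.2, 0]}
    - {"dp": [-0.2, 0, -6.5], "rotation": [0, 4.3, 0]}
    - {"dp": [-0.2, 0, -6.5], "rotation": [0, 4.3, 0]}

```text
t: 23.45
eef_pos: [0.5593, 0.2382, 0.0866]
ee_rot: [-1.566, -0.003, 1.708]
force: [-1.0, -0.1, -2.2]
width: 0.0203
```

```bash
python3 lev.py .3 4; python3 snap.py w24; python3 cam.py w24
```

```text
t 23.45 radius mm 85.1 lever angle 1.296 tool lag yaw 0.029 rot [-1.566 -0.003  1.708] z 0.0866 F [-1.  -0.1 -2.2] w 0.0203
[-0.1  0.6 -6.4] [-0.27  2.66  0.19]
[-0.2 -0.  -6.4] [-0.   4.3  0. ]
[-0.2 -0.  -6.4] [ 0.   4.3 -0. ]
[-0.2 -0.  -6.4] [0.  4.3 0. ]
t 23.45 [0.5593 0.2382 0.0866] [-1.5661 -0.0035  1.7082]
[[ 0.     0.961  0.278 -0.077]
 [-0.001 -0.278  0.961 -0.184]
 [ 1.    -0.001  0.001  0.   ]
 [ 0.     0.     0.     1.   ]]
fx 314.7941987557361
stud? 747 [289.  63.] [ -2.1 -23.2] [17.7 17.5] dist 23.3
```

The lever now turns freely (1.30 rad, 1 N). I'll go on until it firms up.

>>> move_arm:
  deltas:
    - {"dp": [0, 0.3, -6.5], "rotation": [-0.2, 3.5, 0]}
    - {"dp": [-0.2, 0, -6.5], "rotation": [0, 4, 0]}
    - {"dp": [-0.2, 0, -6.5], "rotation": [0, 4, 0]}

```text
t: 23.75
eef_pos: [0.5781, 0.2393, 0.0866]
ee_rot: [-1.567, -0.003, 1.501]
force: [-3.0, 0.9, -1.5]
width: 0.0203
```

```bash
python3 lev.py .2 3
```

```text
t 23.75 radius mm 85.2 lever angle 1.518 tool lag yaw 0.013 rot [-1.567 -0.003  1.501] z 0.0866 F [-3.   0.9 -1.5] w 0.0203
[-0.3  0.6 -5.7] [-0.21  3.06  0.15]
[-0.2 -0.  -5.7] [-0.    3.82 -0.  ]
[-0.2 -0.  -5.7] [0.   3.82 0.  ]
```

>>> move_arm:
  deltas:
    - {"dp": [0, 0, -5.5], "rotation": [0, 3.2, 0]}
    - {"dp": [-0.2, 0, -5.5], "rotation": [0, 3.2, 0]}
    - {"dp": [-0.2, 0, -5], "rotation": [0, 2.5, 0]}

```text
t: 24.0
eef_pos: [0.5922, 0.2373, 0.0866]
ee_rot: [-1.564, -0.002, 1.342]
force: [-3.4, 2.1, 0.5]
width: 0.0205
```

```bash
python3 lev.py .1 2
```

```text
t 24.0 radius mm 85.1 lever angle 1.685 tool lag yaw 0.005 rot [-1.564 -0.002  1.342] z 0.0866 F [-3.4  2.1  0.5] w 0.0205
[-0.2  0.5 -4.3] [-0.41  2.58  0.09]
[-0.1 -0.  -4.2] [0.   2.86 0.  ]
```

>>> move_arm:
  deltas:
    - {"dp": [0, 0, -4], "rotation": [0, 2, 0]}
    - {"dp": [0, 0, -4], "rotation": [0, 1.5, 0]}
    - {"dp": [0, 0, -3], "rotation": [0, 0.5, 0]}

```text
t: 24.25
eef_pos: [0.5972, 0.2358, 0.0863]
ee_rot: [-1.554, -0.0, 1.271]
force: [-19.7, 10.2, 9.9]
width: 0.0203
```

```bash
python3 lev.py .1 2; python3 snap.py w25|head -1; python3 cam.py w25
```

```text
t 24.25 radius mm 85.0 lever angle 1.747 tool lag yaw 0.015 rot [-1.554 -0.     1.271] z 0.0863 F [-19.7  10.2   9.9] w 0.0203
[-0.   0.3 -4.3] [-0.93  2.01 -0.01]
[-0.1 -0.  -4.2] [-0.    2.86  0.  ]
t 24.25 [0.5972 0.2358 0.0863] [-1.5545e+00 -1.0000e-04  1.2705e+00]
stud? 757 [275.  62.] [ -1.9 -22.9] [17.7 17.3] dist 23.0
```

View pics/w25.png

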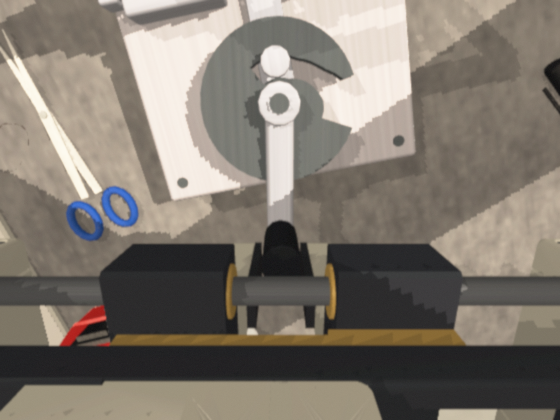

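The lever is at its stop (1.747 rad, firm), with the stud drawn right in (275,61). Now I'll relax, open, lift off and inspect.

>>> move_arm:
  deltas:
    - {"dp": [0, 0, 0], "rotation": [-0.4, 0, 0]}
    - {"dp": [0, 0, 0], "rotation": [-0.4, 0, 0]}

```text
t: 24.47
eef_pos: [0.5964, 0.2362, 0.0866]
ee_rot: [-1.568, -0.0, 1.274]
force: [1.8, -0.5, -3.0]
width: 0.0202
```

>>> move_arm:
  deltas:
    - {"dp": [0, 0, 0], "rotation": [0, 0, 0]}
    - {"dp": [0, 0, 0], "rotation": [0, 0, 0]}
    - {"dp": [0, 0, 0], "rotation": [0, 0, 0]}
    - {"dp": [0, 0, 0], "rotation": [0, 0, 0]}
    - {"dp": [0, 0, 0], "rotation": [0, 0, 0]}
  jaw: 90

```text
t: 24.88
eef_pos: [0.5976, 0.2362, 0.0879]
ee_rot: [-1.571, -0.001, 1.277]
force: [0.9, -0.8, 0.7]
width: 0.048
```

>>> move_arm:
  deltas:
    - {"dp": [0, -10, 0], "rotation": [0, 0, 0]}
    - {"dp": [0, -30, 0], "rotation": [0, 0, 0]}
    - {"dp": [0, -35, 0], "rotation": [0, 0, 0]}
    - {"dp": [0, -35, 0], "rotation": [0, -6, 0]}
    - {"dp": [0, -30, 0], "rotation": [0, -7, 0]}

```text
t: 25.3
eef_pos: [0.5943, 0.233, 0.2274]
ee_rot: [-1.559, 0.008, 1.506]
force: [-0.2, 0.1, 0.4]
width: 0.057
```

```bash
python3 plan.py .57 .10 .27 3.03 12;python3 snap.py w26|head -1; python3 cam.py w26
```

```text
t 25.3 pos [0.5943 0.233  0.2274] rot [-1.5595  0.0077  1.5058] F [-0.2  0.1  0.4] w 0.057
total world mm [ -24.3 -133.    42.6] tool mm [-134.6  -41.4   16.1] rot deg [ -0.85 -87.33   0.14]
[np.float64(-11.2), np.float64(-3.5), np.float64(1.3)] [np.float64(-0.07), np.float64(-7.28), np.float64(0.01)]
[np.float64(-11.0), np.float64(-3.5), np.float64(2.7)] [np.float64(-0.07), np.float64(-7.28), np.float64(0.01)]
[np.float64(-10.5), np.float64(-3.5), np.float64(4.1)] [np.float64(-0.07), np.float64(-7.28), np.float64(0.01)]
[np.float64(-9.9), np.float64(-3.5), np.float64(5.4)] [np.float64(-0.07), np.float64(-7.28), np.float64(0.01)]
[np.float64(-9.2), np.float64(-3.5), np.float64(6.6)] [np.float64(-0.07), np.float64(-7.28), np.float64(0.01)]
[np.float64(-8.2), np.float64(-3.5), np.float64(7.7)] [np.float64(-0.07), np.float64(-7.28), np.float64(0.01)]
[np.float64(-7.2), np.float64(-3.5), np.float64(8.7)] [np.float64(-0.07), np.float64(-7.28), np.float64(0.01)]
[np.float64(-6.0), np.float64(-3.5), np.float64(9.5)] [np.float64(-0.07), np.float64(-7.28), np.float64(0.01)]
[np.float64(-4.8), np.float64(-3.5), np.float64(10.2)] [np.float64(-0.07), np.float64(-7.28), np.float64(0.01)]
[np.float64(-3.5), np.float64(-3.5), np.float64(10.7)] [np.float64(-0.07), np.float64(-7.28), np.float64(0.01)]
[np.float64(-2.1), np.float64(-3.5), np.float64(11.1)] [np.float64(-0.07), np.float64(-7.28), np.float64(0.01)]
[np.float64(-0.7), np.float64(-3.5), np.float64(11.2)] [np.float64(-0.07), np.float64(-7.28), np.float64(0.01)]
t 25.3 [0.5943 0.233  0.2274] [-1.5595  0.0077  1.5058]
post? 435 [0.597  0.2368 0.1154] [0.0229 0.0229 0.0042] r 0.0858 ang 1.742
stud? 242 [297.  91.] [ -2.3 -22.9] [16.8 16.7] dist 23.0
```

View pics/w26.png

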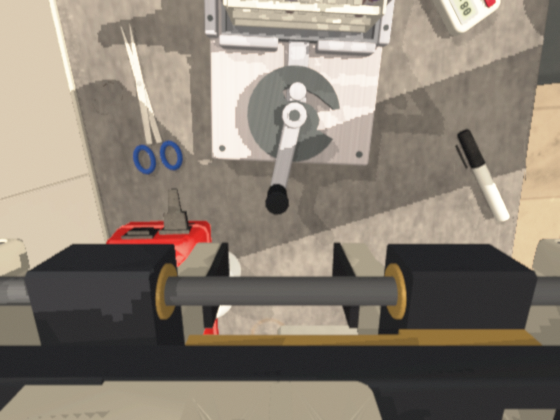

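The cam is at 1.74 rad and the stud 23 mm from the axis, with nothing touched. I'll take one more look from above the carrier for squareness, height and bystanders.

>>> move_arm:
  deltas:
    - {"dp": [-11, -10, 1], "rotation": [0, -7, 0]}
    - {"dp": [-11, -10, 3], "rotation": [0, -7, 0]}
    - {"dp": [-10.5, -10, 4], "rotation": [0, -7, 0]}
    - {"dp": [-10, -8, 5.5], "rotation": [0, -7, 0]}
    - {"dp": [-9, -4, 6.5], "rotation": [0, -7, 0]}

```text
t: 25.77
eef_pos: [0.5885, 0.1789, 0.2866]
ee_rot: [-1.576, 0.001, 2.129]
force: [0.3, 0.4, -0.2]
width: 0.0565
```

>>> move_arm:
  deltas:
    - {"dp": [-8, -3, 8], "rotation": [0, -7, 0]}
    - {"dp": [-7, -3, 9], "rotation": [0, -7, 0]}
    - {"dp": [-6, -3, 9.5], "rotation": [0, -7, 0]}
    - {"dp": [-5, 0, 10], "rotation": [0, -7, 0]}
    - {"dp": [-3.5, 0, 10.5], "rotation": [0, -7, 0]}

```text
t: 26.18
eef_pos: [0.5772, 0.1207, 0.3021]
ee_rot: [-1.579, 0.009, 2.753]
force: [-0.3, 0.2, -0.4]
width: 0.0567
```

>>> move_arm:
  deltas:
    - {"dp": [-2, 0, 11], "rotation": [0, -7, 0]}
    - {"dp": [0, 0, 11], "rotation": [0, -7, 0]}
    - {"dp": [0, 0, 0], "rotation": [0, 0, 0]}
    - {"dp": [0, 0, 0], "rotation": [0, 0, 0]}

```text
t: 26.52
eef_pos: [0.5716, 0.0958, 0.3057]
ee_rot: [-1.579, 0.015, 3.005]
force: [0.3, -0.2, -0.4]
width: 0.0567
```

```bash
python3 snap.py w27|head -1; python3 cam.py w27; python3 - <<'E'
from h import *
from station import arm
f=dict(np.load("pics/w27.npz")); W=cloud(f); th=-.1092;R=np.array([[np.cos(th),np.sin(th)],[-np.sin(th),np.cos(th)]])
U=(W[...,:2]-[.5667,.0946])@R.T; Z=W[...,2]
m=(Z>.178)&(Z<.194)&(abs(U[...,1]+.055)<.02)&(abs(U[...,0])<.09); m[240:]=0
p=U[m]; l=cv2.fitLine(p.astype(np.float32),cv2.DIST_HUBER,0,.001,.001).ravel(); print("bar",len(p),"rel yaw",np.arctan(l[1]/l[0]),"y",p[:,1].min(),p[:,1].max(),"z",np.median(Z[m]))
S=dict(np.load("pics/side0.npz")); g=arm.grab_frame("side"); cv2.imwrite("pics/s9.png",g["pixels"][:,:,::-1])
d=np.abs(g["pixels"].astype(int)-S["pixels"]).sum(-1)
for n,(u,v) in dict(tape=(160,292),cup=(182,252),timer=(198,228),tally=(364,252),dropper=(375,275)).items(): print(n,"mean diff",d[v-15:v+15,u-15:u+15].mean().round(1))
E
```

```text
t 26.52 [0.5716 0.0958 0.3057] [-1.5788  0.0152  3.0051]
post? 305 [0.5965 0.2362 0.1133] [0.0229 0.0231 0.0084] r 0.0851 ang 1.737
stud? 135 [255. 182.] [ -2.6 -23.6] [16.6 16.5] dist 23.7
bar 1798 rel yaw 0.00017723396 y -0.06584087406432017 -0.04266690884402719 z 0.18425783419267658
tape mean diff 6.5
cup mean diff 4.8
timer mean diff 58.0
tally mean diff 72.3
dropper mean diff 38.1
```

View pics/w27.png

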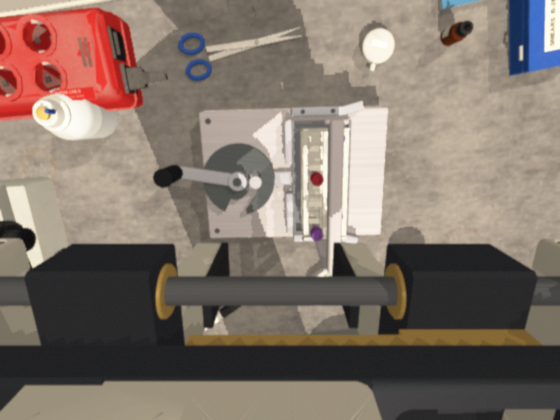

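View pics/s9.png

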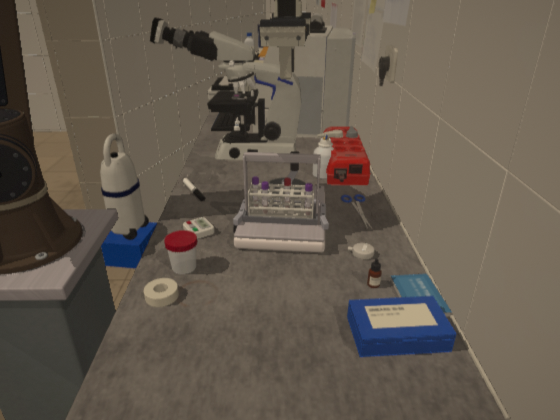

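Everything checks out: the carrier is square to 0.0002 rad, its bar top is at 0.184 m and the bar's own y is about -54. The bystanders are at their starting pixels, and only shadows and lighting differ. Handing in.

```bash
python3 -c "
from station import arm
print(arm.job_done()); print(arm.get_state()['t'])"
```

```text
the job is handed in; nothing more can be done
None
the job is handed in; nothing more can be done
```

The carrier is locked in the mixer bay against its stops, and the job is handed in at about 26.6 s of the 54 s allowed. I slid the stud into the open mouth and let it rest on the slot's inner wall. Then I turned the lever clockwise to its stop at about 1.74 rad and let go of everything.

**Two problems on the way, both fixed:**
- **Slipped off the post:** at about 0.7 rad the last joint reached its limit and the fingers came off the lever. I lifted, turned the gripper half a turn and pinched the post again.
- **Carrier wedged:** at about 1.1 rad the cam's drag had skewed the carrier 0.03 rad in its rails, and lever resistance rose to about 31 N. I let go of the lever, gripped the bar and pushed the carrier square and home. The lever then turned with 1–4 N until its end stop.

**Last checks:**

| Check | Measured | Limit |
|---|---|---|
| Cam angle | 1.74 rad | above 1.4 |
| Stud to cam axis | 23–24 mm (camera reads about 1 mm short) | below 26.5 |
| Carrier squareness | under 0.001 rad | below 0.05 |
| Carrier origin, own y (read at its bar) | about -54 mm | above -56.5 |
| Height of bar top | 0.184 m, as expected when flat on the platform | ±3 mm |

**Where the checks are weak:**
- **Bystanders:** I compared them by eye in the side view and they are at their starting places. An image difference flagged the timer, tally counter and dropper, which I put down to changed shadows. I did not measure their positions.
- **Stud position:** the stud sits about 2 mm towards -x, within the play of the rails.

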